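# Uncap the studs and load lifting hooks onto the proof-test rails

### The job

Get the proof test ready: take the orange guard caps off all the studs and put them in the grey tray, and load the red lifting hooks: long-shank hooks go on the blue rail and short-shank hooks on the yellow rail, one to a stud, in any order. Push each hook's mouth onto its stud until the stud is fully home in the bowl and the sprung safety latch has flipped shut behind it, and leave the hook lying flat on the rail. Do not disturb the loupe or the brass weight.

Things in the scene. Friction and masses are not known exactly. Their poses are not given: they have to be found in the camera images.
- hook_long_a_grip (a point): red lifting hook with long shank, lying flat, 125 mm long over all, 20 mm thick, 0.2 kg. Straight shank 22 mm wide runs along the hook's -y to 102 mm from the bowl centre, and the mouth of the bowl opens to the hook's +x. This point: on the shank's centre line, 50 mm (-y) from the bowl centre, half-way up: the place to grip, across x. Axes are the hook's, z up.
- hook_long_a_bowl (a point): centre of the same hook's bowl (inner radius 11 mm, outer 23 mm), half-way up. The throat runs from here to the mouth, 38 mm along +x, between the nose (inner side at y = +11 mm, outer +22) and the latch cheek (y = -20 to -30). A stud enters the mouth along the hook's -x and is best kept within y = -4 to +2 mm of the bowl centre.
- hook_long_a_latch (a joint): sprung steel safety latch across the same hook's mouth, pivot 31 mm (+x) and -17 mm (y) from the bowl centre, 27 mm long. 0 = shut (across the mouth), grows to 1.35 rad as it is pushed inward; it cannot open outward. A stud presses it in with 2 to 5 N and it springs shut once the stud has passed to the bowl.
- hook_long_b_grip (a point): red lifting hook with long shank, lying flat, 125 mm long over all, 20 mm thick, 0.2 kg. Straight shank 22 mm wide runs along the hook's -y to 102 mm from the bowl centre, and the mouth of the bowl opens to the hook's +x. This point: on the shank's centre line, 50 mm (-y) from the bowl centre, half-way up: the place to grip, across x. Axes are the hook's, z up.
- hook_long_b_bowl (a point): centre of the same hook's bowl (inner radius 11 mm, outer 23 mm), half-way up. The throat runs from here to the mouth, 38 mm along +x, between the nose (inner side at y = +11 mm, outer +22) and the latch cheek (y = -20 to -30). A stud enters the mouth along the hook's -x and is best kept within y = -4 to +2 mm of the bowl centre.
- hook_long_b_latch (a joint): sprung steel safety latch across the same hook's mouth, pivot 31 mm (+x) and -17 mm (y) from the bowl centre, 27 mm long. 0 = shut (across the mouth), grows to 1.35 rad as it is pushed inward; it cannot open outward. A stud presses it in with 2 to 5 N and it springs shut once the stud has passed to the bowl.
- hook_short_a_grip (a point): red lifting hook with short shank, lying flat, 95 mm long over all, 20 mm thick, 0.2 kg. Straight shank 22 mm wide runs along the hook's -y to 72 mm from the bowl centre, and the mouth of the bowl opens to the hook's +x. This point: on the shank's centre line, 50 mm (-y) from the bowl centre, half-way up: the place to grip, across x. Axes are the hook's, z up.
- hook_short_a_bowl (a point): centre of the same hook's bowl (inner radius 11 mm, outer 23 mm), half-way up. The throat runs from here to the mouth, 38 mm along +x, between the nose (inner side at y = +11 mm, outer +22) and the latch cheek (y = -20 to -30). A stud enters the mouth along the hook's -x and is best kept within y = -4 to +2 mm of the bowl centre.
- hook_short_a_latch (a joint): sprung steel safety latch across the same hook's mouth, pivot 31 mm (+x) and -17 mm (y) from the bowl centre, 27 mm long. 0 = shut (across the mouth), grows to 1.35 rad as it is pushed inward; it cannot open outward. A stud presses it in with 2 to 5 N and it springs shut once the stud has passed to the bowl.
- hook_short_b_grip (a point): red lifting hook with short shank, lying flat, 95 mm long over all, 20 mm thick, 0.2 kg. Straight shank 22 mm wide runs along the hook's -y to 72 mm from the bowl centre, and the mouth of the bowl opens to the hook's +x. This point: on the shank's centre line, 50 mm (-y) from the bowl centre, half-way up: the place to grip, across x. Axes are the hook's, z up.
- hook_short_b_bowl (a point): centre of the same hook's bowl (inner radius 11 mm, outer 23 mm), half-way up. The throat runs from here to the mouth, 38 mm along +x, between the nose (inner side at y = +11 mm, outer +22) and the latch cheek (y = -20 to -30). A stud enters the mouth along the hook's -x and is best kept within y = -4 to +2 mm of the bowl centre.
- hook_short_b_latch (a joint): sprung steel safety latch across the same hook's mouth, pivot 31 mm (+x) and -17 mm (y) from the bowl centre, 27 mm long. 0 = shut (across the mouth), grows to 1.35 rad as it is pushed inward; it cannot open outward. A stud presses it in with 2 to 5 N and it springs shut once the stud has passed to the bowl.
- rail_long_stud1 (a point): stud at +115 mm along the blue rail (fixed bar 60 x 280 x 12 mm for long-shank hooks): point on its axis at the rail's top; y along the rail, x across it away from the robot. Pin 14 mm thick; head 26 mm wide, 8 high, underside 30 mm above the rail's top: a hook goes on only sideways, axes parallel to the rail's, pushed to +x, sliding on the rail or up to 8 mm above it.
- rail_long_stud2 (a point): stud at -25 mm along the blue rail (fixed bar 60 x 280 x 12 mm for long-shank hooks): point on its axis at the rail's top; y along the rail, x across it away from the robot. Pin 14 mm thick; head 26 mm wide, 8 high, underside 30 mm above the rail's top: a hook goes on only sideways, axes parallel to the rail's, pushed to +x, sliding on the rail or up to 8 mm above it.
- rail_short_stud1 (a point): stud at +115 mm along the yellow rail (fixed bar 60 x 280 x 12 mm for short-shank hooks): point on its axis at the rail's top; y along the rail, x across it away from the robot. Pin 14 mm thick; head 26 mm wide, 8 high, underside 30 mm above the rail's top: a hook goes on only sideways, axes parallel to the rail's, pushed to +x, sliding on the rail or up to 8 mm above it.
- rail_short_stud2 (a point): stud at -25 mm along the yellow rail (fixed bar 60 x 280 x 12 mm for short-shank hooks): point on its axis at the rail's top; y along the rail, x across it away from the robot. Pin 14 mm thick; head 26 mm wide, 8 high, underside 30 mm above the rail's top: a hook goes on only sideways, axes parallel to the rail's, pushed to +x, sliding on the rail or up to 8 mm above it.
- cap_long1_knob (a point): orange plastic guard cap, 0.04 kg, hanging loose over the head of a stud: square skirt 36 x 36 mm outside, 30 inside, 24 mm deep, 4 mm roof, knob 20 mm across and 18 mm high on top (45 mm in all). This point: middle of the knob, 37 mm above the skirt's lower edge; z up through the knob. Grip the knob, lift straight up 25 mm or more to clear the stud.
- cap_long2_knob (a point): orange plastic guard cap, 0.04 kg, hanging loose over the head of a stud: square skirt 36 x 36 mm outside, 30 inside, 24 mm deep, 4 mm roof, knob 20 mm across and 18 mm high on top (45 mm in all). This point: middle of the knob, 37 mm above the skirt's lower edge; z up through the knob. Grip the knob, lift straight up 25 mm or more to clear the stud.
- cap_short1_knob (a point): orange plastic guard cap, 0.04 kg, hanging loose over the head of a stud: square skirt 36 x 36 mm outside, 30 inside, 24 mm deep, 4 mm roof, knob 20 mm across and 18 mm high on top (45 mm in all). This point: middle of the knob, 37 mm above the skirt's lower edge; z up through the knob. Grip the knob, lift straight up 25 mm or more to clear the stud.
- cap_short2_knob (a point): orange plastic guard cap, 0.04 kg, hanging loose over the head of a stud: square skirt 36 x 36 mm outside, 30 inside, 24 mm deep, 4 mm roof, knob 20 mm across and 18 mm high on top (45 mm in all). This point: middle of the knob, 37 mm above the skirt's lower edge; z up through the knob. Grip the knob, lift straight up 25 mm or more to clear the stud.
- tray: low grey tray for the caps, fixed, 105 x 105 x 16 mm outside, wall 4 mm, inner floor 4 mm up; origin under its centre. Holds four caps standing side by side (2 x 2, 46 mm apart)
- loupe: bystander: black stand loupe, 39 mm across, 32 mm high, origin under its centre; leave alone
- weight_0: bystander: brass check weight with a knob, 38 mm across, 28 mm high, origin under its centre; leave alone
Mind the look-alikes: they are no part of the job. What is shaped like the part that bears cap_long1_knob but green is not meant.

How it is judged:
At the end, for the whole second after the job is handed in: Each hook is on a stud of its own rail (long: blue, short: yellow), bowl centre within 10 mm of the stud's axis, flat (0.12 rad; mid-height 5 to 15 mm above the rail), latch below 0.15 rad. Each cap's knob is within 55 mm of the tray's centre along the tray's x and y and lower than 80 mm (((horizontal distance between hook_long_a_bowl and rail_long_stud1 below 0.01 m and z of hook_long_a_bowl in the frame of rail_long_stud1 between 0.005 and 0.015 m and angle between hook_long_a_bowl's own z axis and vertical below 0.12 rad and value of joint hook_long_a_latch below 0.15 rad) or (horizontal distance between hook_long_a_bowl and rail_long_stud2 below 0.01 m and z of hook_long_a_bowl in the frame of rail_long_stud2 between 0.005 and 0.015 m and angle between hook_long_a_bowl's own z axis and vertical below 0.12 rad and value of joint hook_long_a_latch below 0.15 rad)) and ((horizontal distance between hook_long_b_bowl and rail_long_stud1 below 0.01 m and z of hook_long_b_bowl in the frame of rail_long_stud1 between 0.005 and 0.015 m and angle between hook_long_b_bowl's own z axis and vertical below 0.12 rad and value of joint hook_long_b_latch below 0.15 rad) or (horizontal distance between hook_long_b_bowl and rail_long_stud2 below 0.01 m and z of hook_long_b_bowl in the frame of rail_long_stud2 between 0.005 and 0.015 m and angle between hook_long_b_bowl's own z axis and vertical below 0.12 rad and value of joint hook_long_b_latch below 0.15 rad)) and ((horizontal distance between hook_short_a_bowl and rail_short_stud1 below 0.01 m and z of hook_short_a_bowl in the frame of rail_short_stud1 between 0.005 and 0.015 m and angle between hook_short_a_bowl's own z axis and vertical below 0.12 rad and value of joint hook_short_a_latch below 0.15 rad) or (horizontal distance between hook_short_a_bowl and rail_short_stud2 below 0.01 m and z of hook_short_a_bowl in the frame of rail_short_stud2 between 0.005 and 0.015 m and angle between hook_short_a_bowl's own z axis and vertical below 0.12 rad and value of joint hook_short_a_latch below 0.15 rad)) and ((horizontal distance between hook_short_b_bowl and rail_short_stud1 below 0.01 m and z of hook_short_b_bowl in the frame of rail_short_stud1 between 0.005 and 0.015 m and angle between hook_short_b_bowl's own z axis and vertical below 0.12 rad and value of joint hook_short_b_latch below 0.15 rad) or (horizontal distance between hook_short_b_bowl and rail_short_stud2 below 0.01 m and z of hook_short_b_bowl in the frame of rail_short_stud2 between 0.005 and 0.015 m and angle between hook_short_b_bowl's own z axis and vertical below 0.12 rad and value of joint hook_short_b_latch below 0.15 rad)) and x of cap_long1_knob in the frame of tray between -0.055 and 0.055 m and y of cap_long1_knob in the frame of tray between -0.055 and 0.055 m and z of each of cap_long1_knob, cap_long2_knob, cap_short1_knob, cap_short2_knob in the frame of tray below 0.08 m and x of cap_long2_knob in the frame of tray between -0.055 and 0.055 m and y of cap_long2_knob in the frame of tray between -0.055 and 0.055 m and x of cap_short1_knob in the frame of tray between -0.055 and 0.055 m and y of cap_short1_knob in the frame of tray between -0.055 and 0.055 m and x of cap_short2_knob in the frame of tray between -0.055 and 0.055 m and y of cap_short2_knob in the frame of tray between -0.055 and 0.055 m); the robot touches nothing.
It fails at once if the loupe is moved more than 30 mm (distance of loupe from where it was at the start of the episode above 0.03 m).
It fails at once if the brass weight is moved more than 30 mm (distance of weight_0 from where it was at the start of the episode above 0.03 m).
Of cap_long1, cap_long2, cap_short1, cap_short2 only 3 to 4 are there at a start; the rules pass over those that are not, and their reading is None.
Of hook_long_a, hook_long_b, hook_short_a, hook_short_b only 3 to 4 are there at a start; the rules pass over those that are not, and their reading is None.
At some moment in a run one of hook_long_a, hook_long_b, hook_short_a, hook_short_b may be knocked a few centimetres aside while the robot is not near it.
Once in a run the grip may slacken for a moment while it holds something.
It also fails if it takes over 210 s, if anything falls off the work surface, if the arm or the gripper's body presses on something with over 40 N, if the wrist force passes 120 N, or if a joint passes its speed limit or range.

### The arm

A 7-joint arm with a two-finger parallel gripper is mounted at the origin on a cart in front of the work surface, level with it; the furniture and walls round the work are solid. World frame = base frame: x ahead of the robot, y to its left, z up, the work surface at z = 0. Lengths are in m, angles in rad, forces in N, time in s.
With the tool pointing down it reaches from about 0.425 to 0.925 m from the base axis. Payload 6.8 kg.
Tool frame: the origin (TCP) lies at the very end of the fingers, on their centre line; the grasp point (between the pads) lies 19 mm behind it; z points along the fingers, x is the direction in which the jaws open and shut, and the axes are right-handed (so a half turn about z gives the same grasp; the last joint's range is limited). The gripper opens to 85 mm and grips with 20 to 120 N. Pads are 22 mm wide; open, the fingers measure 114 mm over their backs; the gripper's body (76 mm by 85 mm) begins 54 mm behind the grasp point. The pads swing forward as they close: fully open they stand 13 mm farther back than shut.
Start: joints at [-1.248, 0.477, 0.022, 1.555, -0.011, 1.109, -0.083], TCP at [0.282, 0.613, 0.201] pointing down, gripper open.
Joint ranges: [-2.96, 2.96], [-0.34, 2.1], [-1.41, 1.46], [0.24, 2.44], [-1.37, 4.51], [0.17, 1.92], [-2.96, 2.96]. Speed limits (rad/s): [2.39, 2.39, 3.14, 3.14, 3.14, 3.14, 3.14].

### API

Orientations are given as a unit quaternion [w, x, y, z].
In Python, from station import bot gives the robot as it stands.
- The arm moves only by the shell command python3 -m creep 'ROWS' [FORCE]. ROWS is JSON, a list that holds one entry, the list of rows, each a list of 7 numbers: the shift along the tool's x, y, z in cm, then the turn, a rotation vector about the tool's x, y, z in rad, then the opening, from 0 (shut) to 1 (fully open). In form: [[[dx, dy, dz, wx, wy, wz, claw], ...]]. A call has 1 to 10 rows; each row is the pose to reach, as a shift and turn from the pose commanded when the call began, along the tool's axes at that moment; what a row does not reach only later rows make up. A row lasts 1/8 s, in which the tool goes at most 62.5 mm and 10.7 degrees, less where a joint would pass 70% of its speed; a pose out of reach is approached as far as the arm can. A call with a gripper value outside its range is refused whole. The fingers move at their own pace and stop on an object; FORCE is the grip in N (left out, the last holds). Time passes only in rows, so rows that repeat a pose let the fingers close. It gives the time, the measured TCP pose, the force and the opening at its end, in the units of the state.
- bot.get_obs(): the state, without advancing time (a new reading comes with each control period).
- bot.read_camera(name): name is "scene" or "top" or "wrist"; returns (picture, depth): 400x640x3 uint8, blue, green, red; 400x640 float32, m along the optical axis (not along the pixel's ray), 0 where there is no reading.
- bot.calibration(name): a dict with "mtx" (3x3 intrinsics, pixels), "rvec" (rotation vector, rad) and "tvec" (3), from world to camera coordinates, as OpenCV has them. Camera axes: x right, y down, z forward; pixel columns grow to the right and rows downward; lengths in m; the calibration is good to about 2 mm. A picture is of the moment at which its call begins: read the wrist's pose just before it. calibration takes no time and is no camera call; for the wrist camera it gives the pose at the moment of the call.
- bot.hand_in(): hands the job in, once; it reports no verdict.
Trained networks look in the newest picture that a camera, given by its name, has taken for a name from the list of things; names that differ only in an ending like _2 or _b are one class to them, and where a whole thing is asked for, a point or a joint stands for the part that bears it (a point fixed in the world has none). Each returns a list of dicts, best first, with "p" (0 to 1); they miss things now and then, are a little off and sometimes report something else, mostly with a low value. They report only what shows in the picture. A call takes as long as a camera call. They do not tell look-alikes from the thing itself.
- bot.find_in(camera, label): "xy" ([column, row] in pixels, amid what is visible of it).
- bot.silhouettes(camera, label): "mask" (400x640 bool, what is visible of it) and "xy" ([column, row] in pixels, amid what is visible of it).
The state is a dict: "t": time; "q": joint angles; "joint_vel": joint speeds; "joint_torque": joint torques, N m; "eef_pos": TCP position; "tool_rot": TCP orientation; "contact_force": force on the tool from outside, world axes, zero at the start; "torque": the same for the moment, N m; "gripper_width": opening from 0.0 (shut) to 1.0 (fully open).
Only numpy, scipy, OpenCV 4.12 (cv2) and the standard library are available. Lean on these libraries where they do the work, as an engineer would, in place of code of your own. Each camera call takes 0.05 s, during which the arm holds its last target.

## Working session

There is one attempt and no reset: what is moved stays moved. The work goes in short steps, Python scripts to look and compute and a shell command to move; the robot and the scene stay as the last step left them, time stands still between calls to the robot, and variables do not carry over. Pictures are saved under pics/ and viewed, and the job is handed in when it is done.

```bash
ls; mkdir -p pics; python3 - <<'E'
from station import bot
import cv2
o=bot.get_obs(); print({k:(v if not hasattr(v,'round') else v) for k,v in o.items()})
for n in ("scene","top"):
    im,d=bot.read_camera(n); cv2.imwrite(f"pics/{n}0.png",im)
    print(n,bot.calibration(n))
E
```

```text
pics
{'t': 0.0, 'q': array([-1.24811934,  0.4778021 ,  0.0223212 ,  1.5564611 , -0.0115103 ,
        1.10931221, -0.08311649]), 'joint_vel': array([ 1.22525449e-03, -3.44124043e-05, -4.45390353e-04, -1.09627998e-03,
       -3.11411808e-04, -1.58408546e-03, -1.79788175e-03]), 'joint_torque': array([ 4.80969484e-04, -5.96436560e+01,  1.60748273e+00, -2.81213003e+01,
        1.23531074e-02,  9.01639927e-03, -9.01279606e-06]), 'eef_pos': array([0.28159381, 0.61273227, 0.20012   ]), 'tool_rot': array([ 5.50268856e-04,  8.41890841e-01,  5.39647062e-01, -7.46646011e-04]), 'contact_force': array([0.34114095, 0.32628327, 0.51018327]), 'torque': array([-0.03277422, -0.02592508, -0.05007202]), 'gripper_width': 0.9993558577761896}
scene {'mtx': array([[471.50160814,   0.        , 319.42090151],
       [  0.        , 471.50160814, 194.87715562],
       [  0.        ,   0.        ,   1.        ]]), 'rvec': array([ 2.16958434, -0.976919  ,  0.41967575]), 'tvec': array([-0.37125616,  0.38106518,  1.0054002 ])}
top {'mtx': array([[371.5170601 ,   0.        , 323.32913969],
       [  0.        , 371.5170601 , 203.24470812],
       [  0.        ,   0.        ,   1.        ]]), 'rvec': array([ 2.16669956, -2.19840797,  0.10520921]), 'tvec': array([0.04445848, 0.60892272, 1.02282451])}
```

View pics/top0.png

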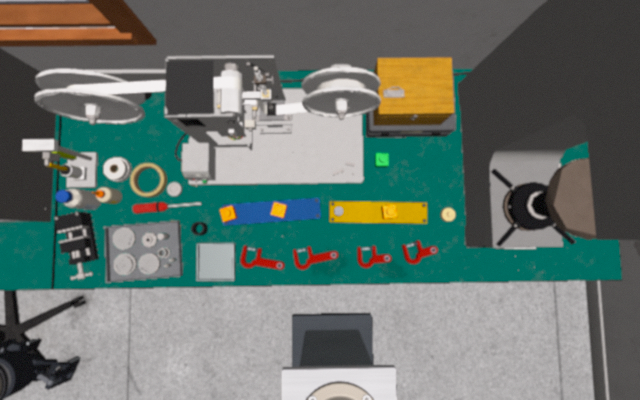

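View pics/scene0.png

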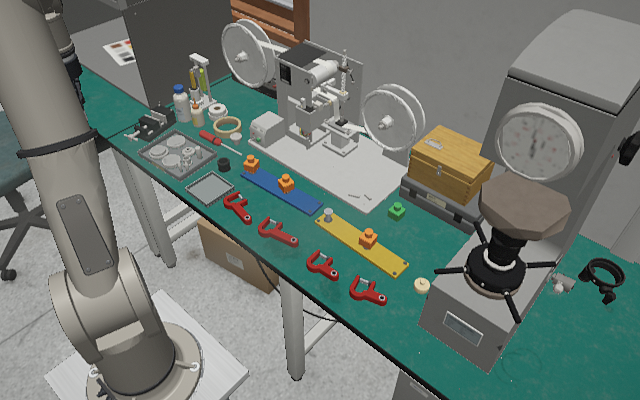

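```bash
cat > h.py <<'E'
from station import bot
import numpy as np, cv2
from scipy.spatial.transform import Rotation as R
def cal(n):
    c=bot.calibration(n); return c['mtx'],cv2.Rodrigues(np.array(c['rvec'],float))[0],np.array(c['tvec'],float).ravel()
def cloud(n,d,C=None):
    K,Rm,t=C or cal(n)
    v,u=np.mgrid[0:d.shape[0],0:d.shape[1]]
    p=np.stack([(u-K[0,2])/K[0,0]*d,(v-K[1,2])/K[1,1]*d,d],-1)
    return (p-t)@Rm
def ray_z(uv,z,C):
    K,Rm,t=C; uv=np.atleast_2d(uv)
    r=np.c_[(uv[:,0]-K[0,2])/K[0,0],(uv[:,1]-K[1,2])/K[1,1],np.ones(len(uv))]@Rm
    o=-Rm.T@t
    return o+r*((z-o[2])/r[:,2])[:,None]
def proj(P,C):
    K,Rm,t=C; p=np.atleast_2d(P)@Rm.T+t
    return np.c_[K[0,0]*p[:,0]/p[:,2]+K[0,2],K[1,1]*p[:,1]/p[:,2]+K[1,2]]
def shot(n):
    C=cal(n); im,d=bot.read_camera(n); return im,d,C
E
python3 - <<'E'
from h import *
im,d,C=shot("top"); P=cloud("top",d,C)
hsv=cv2.cvtColor(im,cv2.COLOR_BGR2HSV)
rng={'red':[(0,170,80),(6,255,255)],'orange':[(8,170,150),(19,255,255)],'yellow':[(20,170,120),(30,255,255)],'blue':[(105,120,60),(125,255,255)],'green':[(55,200,180),(70,255,255)]}
for k,(a,b) in rng.items():
    m=cv2.inRange(hsv,a,b)
    n,l,s,c=cv2.connectedComponentsWithStats(m)
    for i in range(1,n):
        if s[i,4]>40 and s[i,1]>140 and s[i,1]<270:
            z=np.median(P[l==i][:,2]); w=P[l==i]
            r=cv2.minAreaRect(w[:,:2].astype(np.float32))
            print(k,c[i].round(),s[i,4],'z',z.round(3),'rect',np.round(r[0],3),np.round(r[1],3),round(r[2],1))
for lab in ["tray","loupe","weight_0","hook_long_a_grip","hook_short_a_grip","cap_long1_knob","hook_long_a_bowl","hook_short_a_bowl","rail_long_stud1"]:
    for f in bot.find_in("top",lab):
        u,v=np.round(f['xy']).astype(int); print(lab,round(f['p'],2),(u,v),P[v,u].round(3))
E
```

```text
red [145. 208.] 168 z 0.023 rect [0.572 0.307] [0.528 0.032] 82.0
red [162. 206.] 59 z 0.022 rect [0.608 0.49 ] [0.02 0.02] 3.7
red [417. 253.] 218 z 0.019 rect [ 0.477 -0.108] [0.316 0.063] 85.8
red [257. 260.] 287 z 0.018 rect [0.47  0.156] [0.07  0.229] 7.3
red [312. 258.] 279 z 0.018 rect [0.466 0.073] [0.07  0.101] 29.1
red [370. 258.] 208 z 0.018 rect [ 0.469 -0.039] [0.192 0.06 ] 77.0
yellow [380. 212.] 1858 z 0.011 rect [ 0.583 -0.104] [0.092 0.315] 6.4
yellow [278. 210.] 121 z 0.055 rect [0.567 0.107] [0.149 0.033] 64.2
yellow [227. 213.] 129 z 0.055 rect [0.584 0.299] [0.031 0.032] 16.0
blue [ 63. 196.] 155 z 0.128 rect [0.636 0.746] [0.128 0.031] 81.0
blue [276. 211.] 1366 z 0.011 rect [0.59  0.176] [0.273 0.105] 82.4
tray 0.76 (np.int64(215), np.int64(260)) [0.454 0.345 0.004]
loupe 0.58 (np.int64(199), np.int64(230)) [0.54  0.393 0.   ]
loupe 0.37 (np.int64(387), np.int64(209)) [ 0.588 -0.136  0.068]
loupe 0.33 (np.int64(312), np.int64(257)) [0.459 0.07  0.02 ]
weight_0 0.64 (np.int64(447), np.int64(216)) [ 0.569 -0.316  0.017]
hook_long_a_grip 0.69 (np.int64(262), np.int64(264)) [0.442 0.209 0.021]
hook_short_a_grip 0.73 (np.int64(370), np.int64(257)) [ 0.455 -0.096 -0.003]
cap_long1_knob 0.57 (np.int64(229), np.int64(213)) [0.583 0.29  0.071]
cap_long1_knob 0.54 (np.int64(311), np.int64(257)) [0.459 0.072 0.02 ]
cap_long1_knob 0.52 (np.int64(382), np.int64(160)) [ 0.727 -0.131  0.044]
hook_long_a_bowl 0.64 (np.int64(262), np.int64(262)) [0.448 0.209 0.02 ]
hook_short_a_bowl 0.72 (np.int64(374), np.int64(257)) [ 0.457 -0.104  0.021]
hook_short_a_bowl 0.39 (np.int64(311), np.int64(258)) [0.456 0.072 0.018]
rail_long_stud1 0.88 (np.int64(272), np.int64(210)) [0.591 0.177 0.05 ]
```

```bash
python3 -m creep '[[[-25.5,43.4,-8,0,0,1.14,1],[-25.5,43.4,-8,0,0,1.14,1],[-25.5,43.4,-8,0,0,1.14,1],[-25.5,43.4,-8,0,0,1.14,1],[-25.5,43.4,-8,0,0,1.14,1],[-25.5,43.4,-8,0,0,1.14,1],[-25.5,43.4,-8,0,0,1.14,1],[-25.5,43.4,-8,0,0,1.14,1],[-25.5,43.4,-8,0,0,1.14,1],[-25.5,43.4,-8,0,0,1.14,1]]]' 40
python3 - <<'E'
from h import *
o=bot.get_obs(); print(o['t'],o['eef_pos'],o['tool_rot'],o['q'].round(2))
im,d,C=shot("wrist"); cv2.imwrite("pics/w1.png",im); print(C, -C[1].T@C[2])
E
```

```text
t: 1.85
eef_pos: [0.5699, 0.2001, 0.2811]
tool_rot: [-0.0, 1.0, -0.001, -0.0]
contact_force: [0.2, -0.2, -0.3]
gripper_width: 1.004
1.85 [0.56988225 0.2000991  0.28112215] [-1.88079042e-04  9.99999712e-01 -7.34747052e-04 -5.90859755e-06] [-0.77  0.31  0.43  1.66 -0.14  1.21 -0.32]
(array([[306.66724211,   0.        , 322.91048124],
       [  0.        , 306.66724211, 205.20204172],
       [  0.        ,   0.        ,   1.        ]]), array([[ 9.99998429e-01, -1.69842366e-03, -5.06542973e-04],
       [-1.44465535e-03, -9.46674793e-01,  3.22187445e-01],
       [-1.02674224e-03, -3.22186207e-01, -9.46675760e-01]]), array([-0.56933331,  0.12283067,  0.52090348])) [0.57004469 0.28314165 0.45326381]
```

View pics/w1.png

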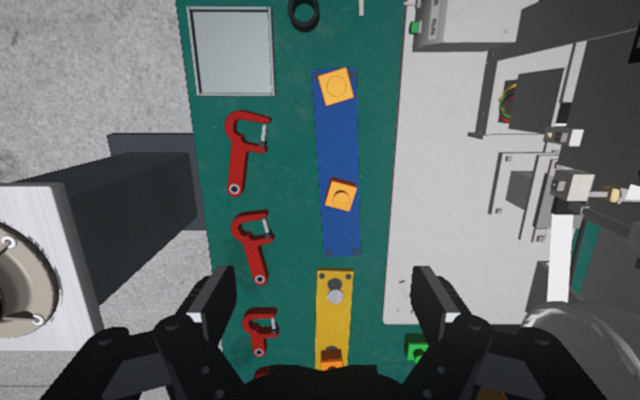

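```bash
python3 - <<'E'
from h import *
im,d,C=shot("wrist"); P=cloud("wrist",d,C)
hsv=cv2.cvtColor(im,cv2.COLOR_BGR2HSV)
cv2.imwrite("pics/w1z.png",cv2.resize(im[50:290,180:420],None,fx=2.5,fy=2.5,interpolation=cv2.INTER_CUBIC))
for k,a,b,z in (('blue',(105,120,60),(125,255,255),.012),('yellow',(22,170,120),(30,255,255),.012),('orange',(8,120,120),(21,255,255),.054)):
    m=cv2.inRange(hsv,a,b); n,l,s,c=cv2.connectedComponentsWithStats(m)
    for i in range(1,n):
        if s[i,4]>150:
            vs,us=np.where(l==i); w=ray_z(np.c_[us,vs],z,C)
            r=cv2.minAreaRect(w[:,:2].astype(np.float32)); zz=P[l==i][:,2]
            print(k,c[i].round(),s[i,4],'rect',np.round(r[0],4),np.round(r[1],3),round(r[2],1),'z pct',np.percentile(zz,[10,50,90,97]).round(3))
            t=P[l==i]; t=t[t[:,2]>.064]
            if k=='orange' and len(t)>10:
                print('  knobtop',len(t),t.mean(0).round(4),np.ptp(t,axis=0).round(3))
E
```

```text
blue [338. 168.] 5535 rect [0.5917 0.1855] [0.059 0.277] 3.4 z pct [0.01  0.011 0.012 0.013]
yellow [333. 317.] 2305 rect [ 0.5859 -0.0832] [0.208 0.058] 88.3 z pct [0.01  0.011 0.013 0.013]
orange [336.  88.] 915 rect [0.5853 0.2997] [0.036 0.036] 16.4 z pct [0.052 0.054 0.071 0.072]
  knobtop 314 [0.5845 0.2991 0.0781] [0.026 0.025 0.384]
orange [341. 196.] 678 rect [0.5929 0.1614] [0.037 0.036] 74.0 z pct [0.052 0.054 0.071 0.072]
  knobtop 226 [0.5924 0.1618 0.0759] [0.034 0.136 0.389]
orange [331. 363.] 225 rect [ 0.5824 -0.1217] [0.039 0.043] 4.1 z pct [0.012 0.053 0.054 0.055]
```

View pics/w1z.png

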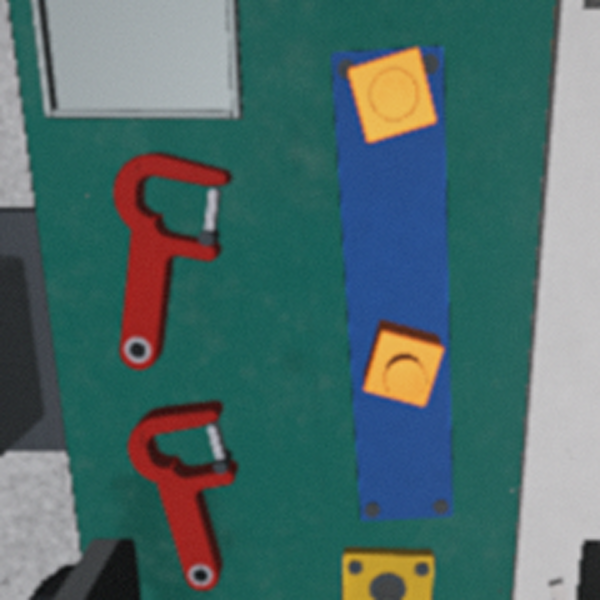

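```bash
cat >> h.py <<'E'
def go(x,y,z,yaw=0.):
    """rows value to get TCP to x,y,z, tool down with tool x at yaw (deg) from world x"""
    o=bot.get_obs(); w,a,b,c=o['tool_rot']; R0=R.from_quat([a,b,c,w])
    Rt=R.from_euler('z',yaw,degrees=True)*R.from_euler('x',180,degrees=True)
    d=R0.inv().apply(np.array([x,y,z])-o['eef_pos'])*100
    rv=(R0.inv()*Rt).as_rotvec()
    print('->',(x,y,z,yaw),'d',d.round(2),'turn',rv.round(3),'rows',int(np.ceil(max(np.linalg.norm(d)/6.25,np.degrees(np.linalg.norm(rv))/10.7))))
def st():
    o=bot.get_obs(); print(round(o['t'],2),o['eef_pos'].round(4),o['tool_rot'].round(3),o['contact_force'].round(1),round(float(o['gripper_width']),3))
E
python3 - <<'E'
from h import *
im,d,C=shot("wrist")
for m in bot.silhouettes("wrist","tray")[:2]:
    vs,us=np.where(m['mask']); w=ray_z(np.c_[us,vs],.016,C); r=cv2.minAreaRect(w[:,:2].astype(np.float32)); print(m['p'],r,len(us))
print(ray_z([[190,8],[271,5],[273,96],[194,96]],.016,C))
for m in bot.silhouettes("wrist","loupe")[:2]:
    print(m['p'],m['xy'],ray_z([m['xy']],.016,C))
go(.585,.300,.12)
E
```

```text
0.77 ((0.4527628719806671, 0.34129858016967773), (0.10933593660593033, 0.10494968295097351), 0.11386854201555252) 7511
0.18 ((0.5861186385154724, 0.30034139752388), (0.03789839893579483, 0.03859082981944084), 15.3888521194458) 866
[[0.40352308 0.39367568 0.016     ]
 [0.50377066 0.39707684 0.016     ]
 [0.50095427 0.29149168 0.016     ]
 [0.39484454 0.29123973 0.016     ]]
0.58 [305.2, 23.9] [[0.54555781 0.37669438 0.016     ]]
-> (0.585, 0.3, 0.12, 0.0) d [ 1.67 -9.76 16.08] turn [-0.     0.001  0.003] rows 4
```

```bash
python3 -m creep '[[[1.6,-9.9,12,0,0,0,0.55],[1.6,-9.9,12,0,0,0,0.55],[1.6,-9.9,12,0,0,0,0.55],[1.6,-9.9,16,0,0,0,0.55],[1.6,-9.9,20,0,0,0,0.55],[1.6,-9.9,22.4,0,0,0,0.55],[1.6,-9.9,22.4,0,0,0,0.55],[1.6,-9.9,22.4,0,0,0,0],[1.6,-9.9,22.4,0,0,0,0],[1.6,-9.9,22.4,0,0,0,0]]]' 30
python3 - <<'E'
from h import *
im,d,C=shot("wrist"); cv2.imwrite("pics/w2.png",im); st()
E
```

```text
t: 3.35
eef_pos: [0.5863, 0.2998, 0.0582]
tool_rot: [-0.001, 1.0, 0.0, 0.001]
contact_force: [-1.5, -0.4, -0.3]
gripper_width: 0.003
3.4 [0.5862 0.2997 0.058 ] [-0.     1.    -0.     0.001] [ 0.2 -0.5  0.7] -0.001
```

View pics/w2.png

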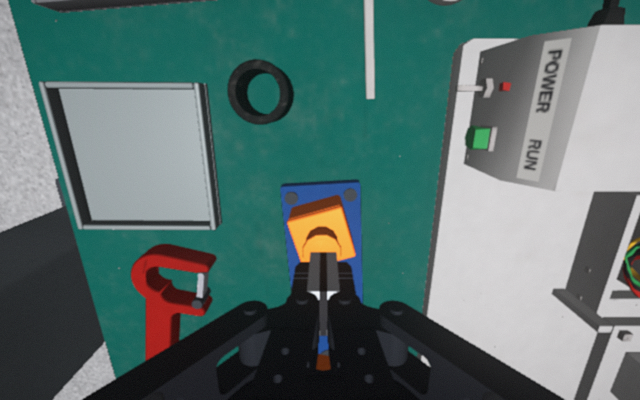

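```bash
python3 - <<'E'
from h import *
im,d,C=shot("wrist"); P=cloud("wrist",d,C)
print(proj([[.5862,.2997,.058],[.5862,.2997,.077],[.585,.300,.063],[.585,.3,.072]],C))
hsv=cv2.cvtColor(im,cv2.COLOR_BGR2HSV)
m=cv2.inRange(hsv,(8,120,100),(21,255,255))>0
w=P[m]; k=w[(w[:,2]>.066)&(w[:,2]<.08)]; r=w[(w[:,2]>.05)&(w[:,2]<.058)]
print(len(k),k.mean(0),k.min(0),k.max(0)); print(len(r),r.mean(0),r.min(0),r.max(0))
cv2.imwrite("pics/w2z.png",cv2.resize(im[170:390,230:420],None,fx=2.7,fy=2.7,interpolation=cv2.INTER_CUBIC))
E
```

```text
[[323.0881617  242.65254816]
 [323.12672183 257.49448984]
 [321.10686113 245.82960125]
 [321.02890102 252.82865072]]
675 [0.58483531 0.30390975 0.07076377] [0.57390177 0.29362027 0.06796448] [0.59604362 0.31105275 0.07261216]
1697 [0.5857245  0.30639469 0.05332528] [0.56431787 0.28382926 0.05004331] [0.60624513 0.32140157 0.05785164]
```

View pics/w2z.png

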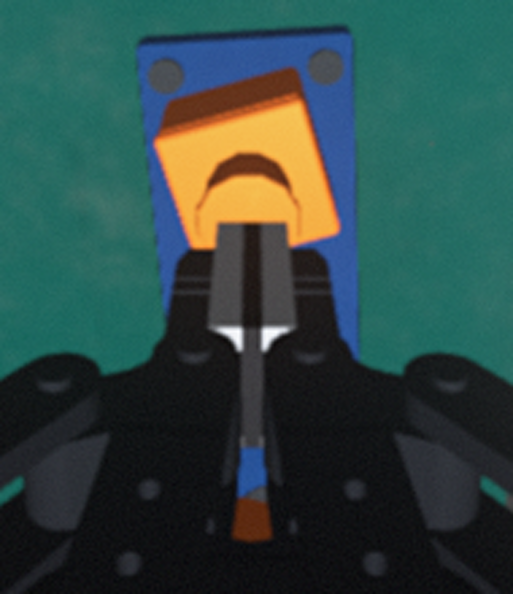

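```bash
python3 - <<'E'
from h import *
im,d,C=shot("wrist"); P=cloud("wrist",d,C)
for v in range(236,310,4): print(v,[P[v,u].round(3).tolist() for u in (316,322,332)])
E
```

```text
236 [[0.582, 0.31, 0.07], [0.585, 0.31, 0.072], [0.591, 0.308, 0.066]]
240 [[0.582, 0.307, 0.071], [0.585, 0.307, 0.07], [0.591, 0.308, 0.071]]
244 [[0.582, 0.305, 0.07], [0.585, 0.305, 0.071], [0.591, 0.305, 0.07]]
248 [[0.582, 0.302, 0.07], [0.585, 0.302, 0.07], [0.591, 0.303, 0.071]]
252 [[0.582, 0.3, 0.071], [0.585, 0.3, 0.071], [0.591, 0.3, 0.071]]
256 [[0.583, 0.311, 0.096], [0.586, 0.311, 0.096], [0.59, 0.31, 0.095]]
260 [[0.583, 0.31, 0.098], [0.586, 0.311, 0.1], [0.59, 0.31, 0.099]]
264 [[0.583, 0.311, 0.103], [0.586, 0.311, 0.104], [0.59, 0.31, 0.103]]
268 [[0.583, 0.311, 0.107], [0.586, 0.31, 0.106], [0.59, 0.311, 0.107]]
272 [[0.583, 0.31, 0.11], [0.586, 0.31, 0.11], [0.59, 0.31, 0.11]]
276 [[0.583, 0.311, 0.114], [0.586, 0.31, 0.114], [0.59, 0.311, 0.114]]
280 [[0.583, 0.311, 0.117], [0.586, 0.31, 0.116], [0.59, 0.311, 0.117]]
284 [[0.583, 0.311, 0.12], [0.586, 0.311, 0.12], [0.59, 0.31, 0.119]]
288 [[0.583, 0.311, 0.123], [0.586, 0.311, 0.123], [0.59, 0.31, 0.122]]
292 [[0.583, 0.31, 0.125], [0.586, 0.31, 0.125], [0.59, 0.311, 0.126]]
296 [[0.583, 0.308, 0.125], [0.586, 0.308, 0.125], [0.589, 0.311, 0.128]]
300 [[0.583, 0.312, 0.132], [0.586, 0.306, 0.125], [0.589, 0.312, 0.132]]
304 [[0.583, 0.312, 0.135], [0.586, 0.305, 0.125], [0.589, 0.311, 0.134]]
308 [[0.583, 0.312, 0.137], [0.586, 0.302, 0.125], [0.589, 0.312, 0.137]]
```

```bash
python3 - <<'E'
from h import *
im,d,C=shot("scene")
e=bot.get_obs()['eef_pos']
p=proj([e,e+[0,0,.037],[.585,.3,.072]],C); print(p)
for q in p: cv2.circle(im,tuple(np.round(q).astype(int)),1,(255,0,255),-1)
u,v=p[0].astype(int)
cv2.imwrite("pics/s3.png",cv2.resize(im[v-70:v+60,u-80:u+80],None,fx=4.5,fy=4.5,interpolation=cv2.INTER_CUBIC))
E
```

```text
[[250.52474753 160.76626064]
 [249.3118242  151.17346032]
 [249.7194265  157.09527918]]
```

View pics/s3.png

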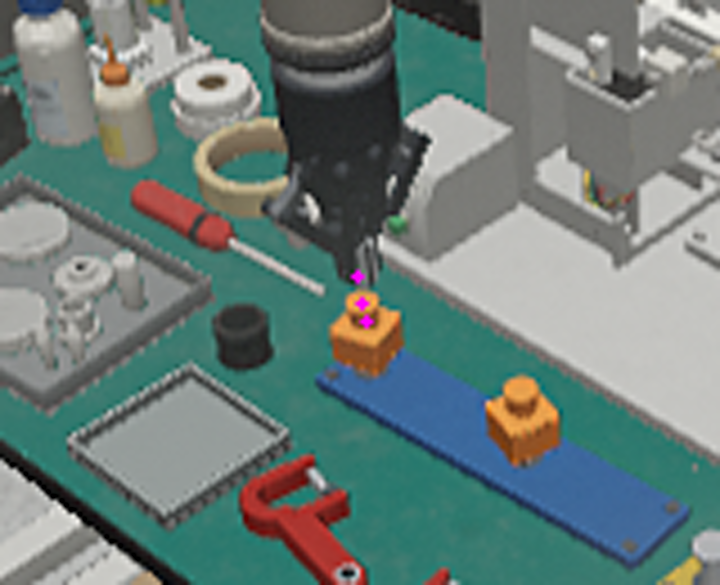

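```bash
python3 -m creep '[[[-0.1,0,0,0,0,0,0.55],[-0.1,0,0,0,0,0,0.55],[-0.1,0,0,0,0,0,0.55],[-0.1,0,1.5,0,0,0,0.55],[-0.1,0,2.5,0,0,0,0.55],[-0.1,0,3.2,0,0,0,0.55],[-0.1,0,3.7,0,0,0,0.55],[-0.1,0,3.7,0,0,0,0],[-0.1,0,3.7,0,0,0,0],[-0.1,0,3.7,0,0,0,0]]]' 30
python3 - <<'E'
from h import *
im,d,C=shot("wrist"); cv2.imwrite("pics/w4.png",im); st()
E
```

```text
t: 4.8
eef_pos: [0.5849, 0.2995, 0.0204]
tool_rot: [-0.0, 1.0, -0.0, 0.0]
contact_force: [-0.1, 0.0, 0.4]
gripper_width: 0.413
4.85 [0.5848 0.2995 0.0204] [-0.  1.  0.  0.] [ 0.6  0.8 -0.2] 0.411
```

View pics/w4.png

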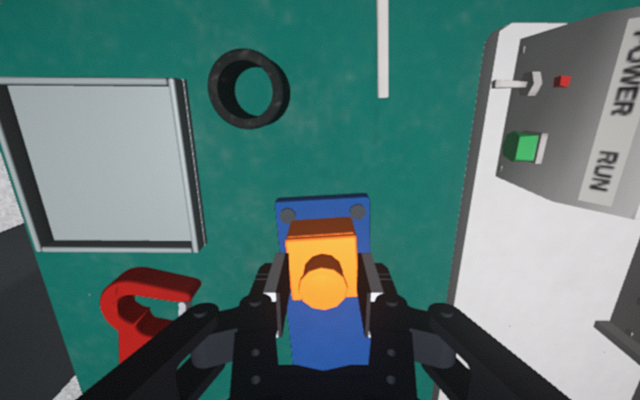

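```bash
python3 - <<'E'
from h import *
im,d,C=shot("wrist"); P=cloud("wrist",d,C)
for v in range(246,330,6): print(v,[P[v,u].round(3).tolist() for u in (272,280,325,366,374)])
im,d,C=shot("scene")
e=bot.get_obs()['eef_pos']
p=proj([e],C); u,v=p[0].astype(int)
cv2.imwrite("pics/s4.png",cv2.resize(im[v-70:v+60,u-80:u+80],None,fx=4.5,fy=4.5,interpolation=cv2.INTER_CUBIC))
E
```

```text
246 [[0.55, 0.287, 0.0], [0.557, 0.293, 0.011], [0.586, 0.314, 0.055], [0.613, 0.293, 0.011], [0.62, 0.287, -0.0]]
252 [[0.549, 0.282, -0.001], [0.556, 0.288, 0.01], [0.586, 0.311, 0.055], [0.613, 0.288, 0.011], [0.621, 0.283, 0.0]]
258 [[0.549, 0.278, -0.0], [0.564, 0.31, 0.06], [0.586, 0.31, 0.06], [0.606, 0.31, 0.06], [0.621, 0.277, -0.001]]
264 [[0.561, 0.31, 0.066], [0.565, 0.311, 0.066], [0.586, 0.31, 0.065], [0.605, 0.31, 0.065], [0.61, 0.306, 0.058]]
270 [[0.562, 0.31, 0.071], [0.565, 0.31, 0.07], [0.586, 0.311, 0.071], [0.604, 0.311, 0.071], [0.608, 0.31, 0.071]]
276 [[0.563, 0.31, 0.076], [0.566, 0.311, 0.077], [0.586, 0.307, 0.071], [0.604, 0.31, 0.076], [0.607, 0.31, 0.076]]
282 [[0.564, 0.311, 0.081], [0.585, 0.383, 0.192], [0.586, 0.305, 0.072], [0.603, 0.311, 0.081], [0.606, 0.311, 0.081]]
288 [[0.564, 0.31, 0.085], [0.567, 0.31, 0.084], [0.586, 0.301, 0.071], [0.602, 0.31, 0.085], [0.605, 0.311, 0.086]]
294 [[0.565, 0.31, 0.089], [0.567, 0.307, 0.085], [0.586, 0.298, 0.072], [0.602, 0.309, 0.088], [0.605, 0.31, 0.089]]
300 [[0.564, 0.307, 0.088], [0.567, 0.305, 0.086], [0.586, 0.296, 0.073], [0.602, 0.306, 0.088], [0.604, 0.312, 0.095]]
306 [[0.565, 0.306, 0.091], [0.567, 0.303, 0.088], [0.586, 0.291, 0.071], [0.602, 0.304, 0.088], [0.603, 0.312, 0.098]]
312 [[0.567, 0.311, 0.101], [0.567, 0.3, 0.087], [0.586, 0.241, 0.012], [0.602, 0.301, 0.088], [0.603, 0.311, 0.102]]
318 [[0.567, 0.311, 0.104], [0.567, 0.298, 0.088], [0.586, 0.236, 0.011], [0.603, 0.298, 0.088], [0.602, 0.312, 0.105]]
324 [[0.568, 0.312, 0.108], [0.567, 0.296, 0.089], [0.586, 0.231, 0.011], [0.603, 0.295, 0.088], [0.602, 0.312, 0.108]]
```

View pics/s4.png

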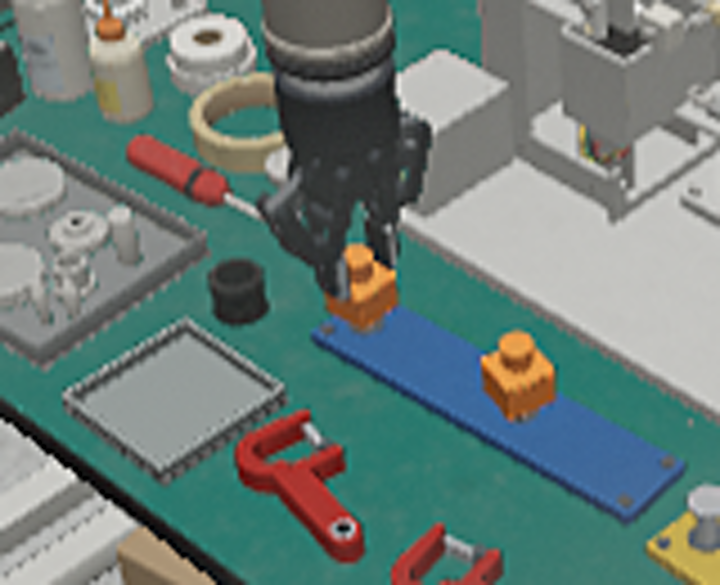

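```bash
python3 -m creep '[[[0,0,0,0,0,0,0.55],[0,0,0,0,0,0,0.55],[0,0,-0.8,0,0,0,0.55],[0,0,-0.8,0,0,0,0],[0,0,-0.8,0,0,0,0],[0,0,-0.8,0,0,0,0],[0,0,-0.8,0,0,0,0]]]' 30
python3 - <<'E'
from h import *
im,d,C=shot("wrist"); cv2.imwrite("pics/w5.png",im); st()
E
```

```text
t: 5.82
eef_pos: [0.5851, 0.2996, 0.0287]
tool_rot: [-0.0, 1.0, -0.0, 0.0]
contact_force: [-0.7, -1.1, 5.5]
gripper_width: 0.213
5.88 [0.5852 0.2996 0.0287] [-0.  1. -0.  0.] [-0.6 -0.3  6. ] 0.216
```

View pics/w5.png

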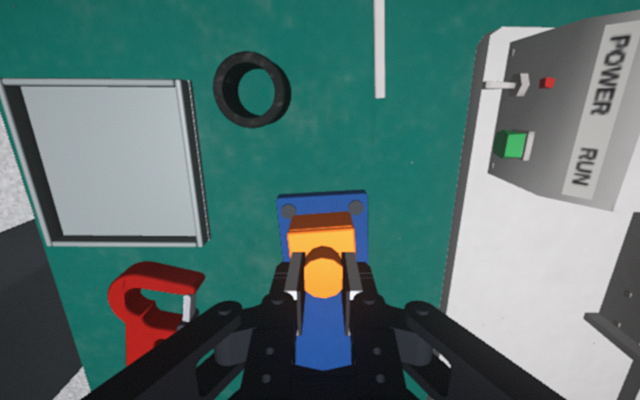

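```bash
python3 -m creep '[[[0,0,-2.5,0,0,0,0],[0,0,-5,0,0,0,0],[-5,-3,-6,0,0,0,0],[-11.1,-6.6,-5,0,0,0,0],[-11.1,-6.6,-5,0,0,0,0],[-11.1,-6.6,-5,0,0,0,0]]]' 45
python3 - <<'E'
from h import *
im,d,C=shot("wrist"); cv2.imwrite("pics/w6.png",im); st()
E
```

```text
t: 6.62
eef_pos: [0.4732, 0.3656, 0.0778]
tool_rot: [0.0, 1.0, 0.001, -0.0]
contact_force: [1.5, 0.2, -0.5]
gripper_width: 0.206
6.67 [0.4746 0.3647 0.0781] [ 0.  1. -0.  0.] [ 0.6 -0.7 -0. ] 0.208
```

View pics/w6.png

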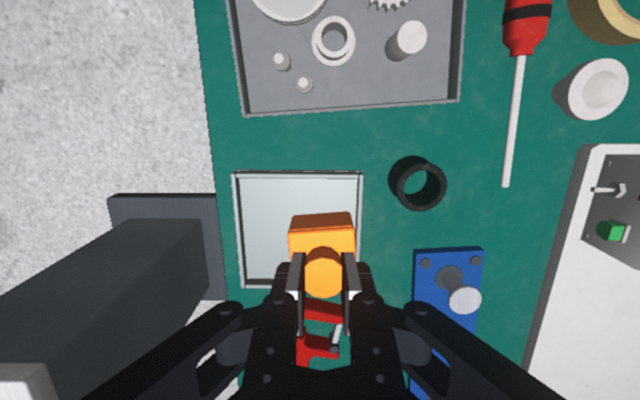

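```bash
python3 - <<'E'
from h import *
C=cal("wrist"); w=ray_z([[233,174],[362,173],[244,289]],.016,C); print(w.round(4), (w[1]+w[2])/2)
E
```

```text
[[0.4045 0.3937 0.016 ]
 [0.505  0.3944 0.016 ]
 [0.4043 0.2892 0.016 ]] [0.45465397 0.34182429 0.016     ]
```

```bash
python3 -m creep '[[[0.3,0,4,0,0,0,0],[0.3,0,6,0,0,0,0],[0.3,0,6.9,0,0,0,0],[0.3,0,6.9,0,0,0,0],[0.3,0,6.9,0,0,0,0.4],[0.3,0,6.9,0,0,0,0.4],[0.3,0,4,0,0,0,0.4],[0.3,0,-2,0,0,0,0.4],[3,10,-5,0,0,0,0.55],[8,16,-6,0,0,0,0.55]]]' 45
python3 - <<'E'
from h import *
st(); im,d,C=shot("wrist"); cv2.imwrite("pics/w7.png",im)
go(.593,.1605,.08)
E
```

```text
t: 7.92
eef_pos: [0.5242, 0.2548, 0.1293]
tool_rot: [-0.001, 1.0, 0.002, 0.001]
contact_force: [1.1, -0.3, -0.6]
gripper_width: 0.552
7.92 [0.5242 0.2548 0.1293] [-0.001  1.     0.002  0.001] [ 1.1 -0.3 -0.6] 0.552
-> (0.593, 0.1605, 0.08, 0.0) d [6.28 8.29 5.17] turn [ 0.002 -0.007 -0.01 ] rows 2
```

View pics/w7.png

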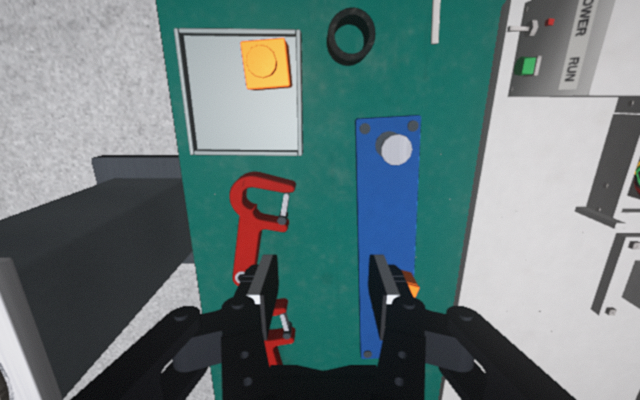

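```bash
python3 -m creep '[[[6.3,8.3,3,0,0,0,0.55],[6.3,8.3,3,0,0,0,0.55],[6.3,8.3,3,0,0,0,0.55],[6.3,8.3,3,0,0,0,0.55]]]' 30
python3 - <<'E'
from h import *
im,d,C=shot("wrist"); P=cloud("wrist",d,C); st()
hsv=cv2.cvtColor(im,cv2.COLOR_BGR2HSV)
m=cv2.inRange(hsv,(8,120,100),(21,255,255))>0
w=P[m&(np.arange(400)[:,None]>150)]; k=w[(w[:,2]>.066)&(w[:,2]<.076)]
print(len(k),k.mean(0),(k.min(0)+k.max(0))/2)
cv2.imwrite("pics/w8.png",im)
go(.593,.1605,.0295)
E
```

```text
t: 8.48
eef_pos: [0.5868, 0.1726, 0.0974]
tool_rot: [-0.0, 1.0, 0.0, -0.0]
contact_force: [-0.1, 1.2, -0.2]
gripper_width: 0.553
8.53 [0.5866 0.1734 0.0975] [-0.001  1.     0.001  0.   ] [ 0.6  0.1 -0.1] 0.55
706 [0.59321991 0.16066752 0.07081825] [0.59325583 0.16043655 0.07065997]
-> (0.593, 0.1605, 0.0295, 0.0) d [0.64 1.3  6.8 ] turn [-0.001 -0.     0.002] rows 2
```

View pics/w8.png

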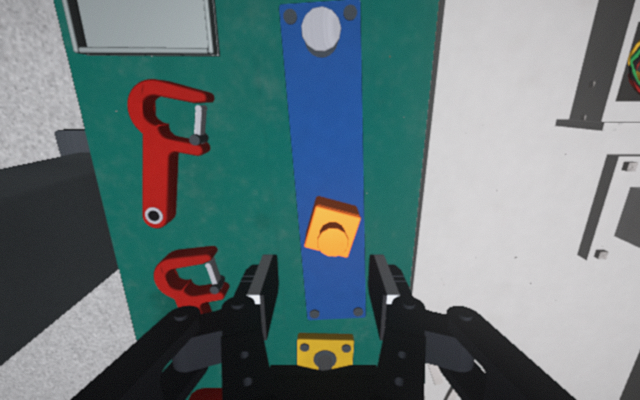

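```bash
python3 -m creep '[[[0.6,1.3,2,0,0,0,0.55],[0.6,1.3,4,0,0,0,0.55],[0.6,1.3,5.8,0,0,0,0.55],[0.6,1.3,6.65,0,0,0,0.55],[0.6,1.3,6.65,0,0,0,0.3],[0.6,1.3,6.65,0,0,0,0],[0.6,1.3,6.65,0,0,0,0],[0.6,1.3,6.65,0,0,0,0]]]' 40
python3 - <<'E'
from h import *
st(); go(.432,.365,.08)
E
```

```text
t: 9.52
eef_pos: [0.5933, 0.159, 0.0311]
tool_rot: [-0.0, 1.0, 0.0, 0.0]
contact_force: [1.2, 0.4, -0.7]
gripper_width: 0.209
9.53 [0.5933 0.159  0.0311] [-0.  1.  0.  0.] [ 1.2  0.4 -0.7] 0.209
-> (0.432, 0.365, 0.08, 0.0) d [-16.12 -20.6   -4.89] turn [-0.    -0.001  0.   ] rows 5
```

```bash
python3 -m creep '[[[0,0,-3,0,0,0,0],[0,0,-5.5,0,0,0,0],[-4,-5,-6,0,0,-0.1,0],[-8,-10,-6,0,0,-0.28,0],[-12,-15,-6,0,0,-0.28,0],[-16.1,-20.6,-5,0,0,-0.28,0],[-16.1,-20.6,-5,0,0,-0.28,0],[-16.1,-20.6,-5,0,0,-0.28,0]]]' 40
python3 - <<'E'
from h import *
im,d,C=shot("wrist"); cv2.imwrite("pics/w9.png",im); st(); go(.432,.365,.011,16)
E
```

```text
t: 10.52
eef_pos: [0.4316, 0.3654, 0.0807]
tool_rot: [0.0, 0.99, 0.141, 0.0]
contact_force: [0.1, -1.0, -0.5]
gripper_width: 0.206
10.57 [0.4329 0.364  0.0809] [0.    0.99  0.139 0.   ] [ 0.7 -0.4 -0.8] 0.205
-> (0.432, 0.365, 0.011, 16) d [-0.06 -0.13  6.99] turn [ 0.001 -0.001  0.   ] rows 2
```

View pics/w9.png

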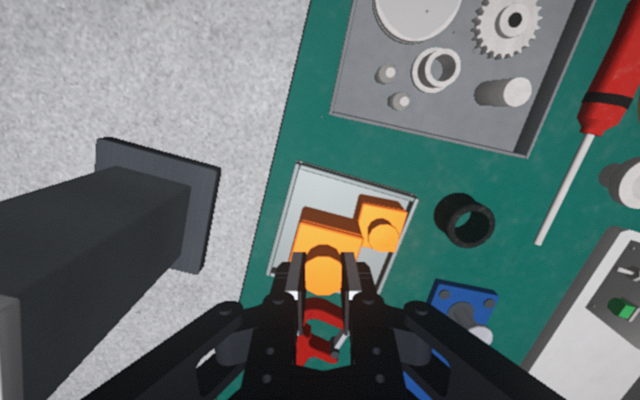

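```bash
python3 -m creep '[[[-0.1,-0.1,4,0,0,0,0],[-0.1,-0.1,6,0,0,0,0],[-0.1,-0.1,6.9,0,0,0,0],[-0.1,-0.1,6.9,0,0,0,0],[-0.1,-0.1,6.9,0,0,0,0.38],[-0.1,-0.1,6.9,0,0,0,0.38],[-0.1,-0.1,4,0,0,0,0.38],[-0.1,-0.1,-2,0,0,0,0.4],[-0.1,-0.1,-5,0,0,0,0.55]]]' 40
python3 - <<'E'
from h import *
st(); im,d,C=shot("wrist"); cv2.imwrite("pics/w10.png",im)
go(.584,-.06,.14)
E
```

```text
t: 11.7
eef_pos: [0.432, 0.3665, 0.1342]
tool_rot: [-0.001, 0.99, 0.139, 0.002]
contact_force: [-0.0, 0.6, -0.1]
gripper_width: 0.547
11.7 [0.432  0.3665 0.1342] [-0.001  0.99   0.139  0.002] [-0.   0.6 -0.1] 0.547
-> (0.584, -0.06, 0.14, 0.0) d [ 2.67 45.27 -0.48] turn [-0.006 -0.007  0.28 ] rows 8
```

View pics/w10.png

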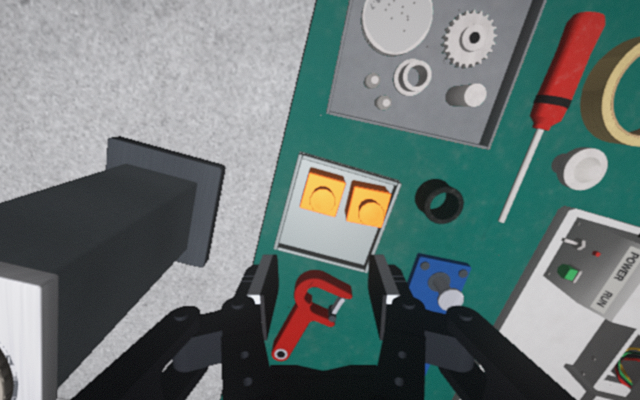

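```bash
python3 -m creep '[[[0.3,5.6,-4,0,0,0,0.55],[2.7,45.3,-8,0,0,0.28,0.55],[2.7,45.3,-8,0,0,0.28,0.55],[2.7,45.3,-8,0,0,0.28,0.55],[2.7,45.3,-8,0,0,0.28,0.55],[2.7,45.3,-8,0,0,0.28,0.55],[2.7,45.3,-8,0,0,0.28,0.55],[2.7,45.3,-8,0,0,0.28,0.55],[2.7,45.3,-8,0,0,0.28,0.55],[2.7,45.3,-8,0,0,0.28,0.55]]]'
python3 - <<'E'
from h import *
im,d,C=shot("wrist"); P=cloud("wrist",d,C); st()
hsv=cv2.cvtColor(im,cv2.COLOR_BGR2HSV)
m=cv2.inRange(hsv,(8,120,100),(21,255,255))>0
w=P[m]; k=w[(w[:,2]>.066)&(w[:,2]<.076)]
print(len(k),k.mean(0),(k.min(0)+k.max(0))/2)
m=cv2.inRange(hsv,(22,170,120),(30,255,255)); vs,us=np.where(m)
w=ray_z(np.c_[us,vs],.012,C); print(cv2.minAreaRect(w[:,:2].astype(np.float32)),len(us))
cv2.imwrite("pics/w11.png",im)
E
```

```text
t: 13.0
eef_pos: [0.5816, -0.0612, 0.2105]
tool_rot: [-0.0, 1.0, 0.0, -0.0]
contact_force: [0.5, 0.2, 1.1]
gripper_width: 0.55
13.05 [ 0.5816 -0.0607  0.2104] [-0.     1.     0.001 -0.   ] [-0.9  0.5  0.7] 0.55
279 [ 0.58398971 -0.145654    0.07091389] [ 0.58389632 -0.14589273  0.07066342]
((0.5850417613983154, -0.12032973766326904), (0.2771088778972626, 0.05834612622857094), 88.3440170288086) 7312
```

View pics/w11.png

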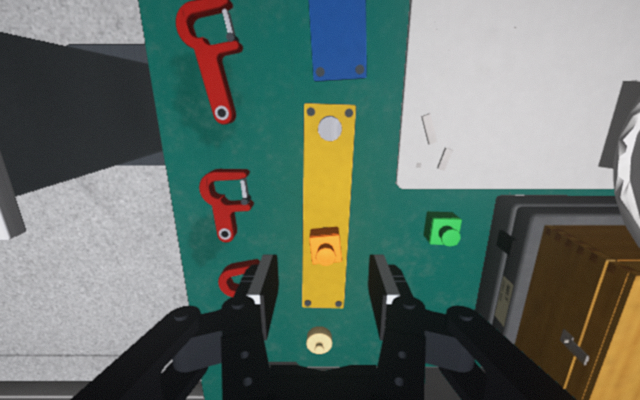

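```bash
python3 -m creep '[[[0.25,5,3,0,0,0,0.55],[0.25,8.5,8,0,0,0,0.55],[0.25,8.5,12,0,0,0,0.55],[0.25,8.5,15,0,0,0,0.55],[0.25,8.5,17,0,0,0,0.55],[0.25,8.5,17.9,0,0,0,0.55],[0.25,8.5,17.9,0,0,0,0.3],[0.25,8.5,17.9,0,0,0,0],[0.25,8.5,17.9,0,0,0,0],[0.25,8.5,17.9,0,0,0,0]]]' 40
python3 - <<'E'
from h import *
st(); go(.477,.319,.10)
E
```

```text
t: 14.3
eef_pos: [0.5852, -0.1475, 0.0326]
tool_rot: [-0.0, 1.0, -0.0, 0.001]
contact_force: [-0.6, 1.1, 5.0]
gripper_width: 0.207
14.3 [ 0.5852 -0.1475  0.0326] [-0.     1.    -0.     0.001] [-0.6  1.1  5. ] 0.207
-> (0.477, 0.319, 0.1, 0.0) d [-10.81 -46.65  -6.76] turn [-0.    -0.002 -0.   ] rows 8
```

```bash
python3 -m creep '[[[0,0,-3,0,0,0,0],[0,0,-6.8,0,0,0,0],[-10.8,-46.6,-6.8,0,0,0,0],[-10.8,-46.6,-6.8,0,0,0,0],[-10.8,-46.6,-6.8,0,0,0,0],[-10.8,-46.6,-6.8,0,0,0,0],[-10.8,-46.6,-6.8,0,0,0,0],[-10.8,-46.6,-6.8,0,0,0,0],[-10.8,-46.6,-6.8,0,0,0,0],[-10.8,-46.6,-6.8,0,0,0,0]]]' 40
python3 - <<'E'
from h import *
im,d,C=shot("wrist"); cv2.imwrite("pics/w12.png",im); st(); go(.477,.319,.013)
E
```

```text
t: 15.55
eef_pos: [0.4749, 0.3222, 0.0997]
tool_rot: [-0.001, 1.0, 0.002, -0.0]
contact_force: [0.5, 0.5, -0.2]
gripper_width: 0.205
15.6 [0.4731 0.3283 0.0995] [-0.002  1.     0.005 -0.   ] [-1.3  5.7 -0.6] 0.208
-> (0.477, 0.319, 0.013, 0.0) d [0.39 0.97 8.65] turn [-0.004  0.001  0.009] rows 2
```

View pics/w12.png

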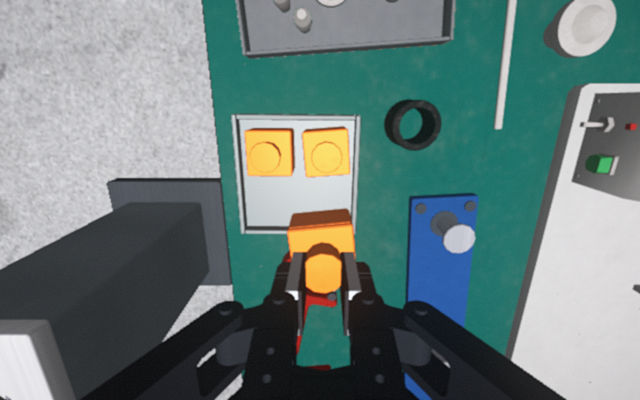

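```bash
python3 -m creep '[[[0,0,2,0,0,0,0],[0,0,2,0,0,0,0]]]' 40
python3 - <<'E'
from h import *
st(); go(.477,.317,.013)
im,d,C=shot("wrist"); P=cloud("wrist",d,C)
hsv=cv2.cvtColor(im,cv2.COLOR_BGR2HSV); m=cv2.inRange(hsv,(8,120,100),(21,255,255))>0
w=P[m]; k=w[(w[:,2]>.038)&(w[:,2]<.06)]
print(len(k)); 
_,l,c=cv2.kmeans(k[:,:2].astype(np.float32),2,None,(3,20,1e-5),3,cv2.KMEANS_PP_CENTERS); print(c)
for i in (0,1): q=k[l.ravel()==i]; print(q.min(0),q.max(0))
E
```

```text
t: 15.85
eef_pos: [0.4753, 0.3177, 0.0786]
tool_rot: [0.001, 1.0, 0.0, -0.001]
contact_force: [-0.3, 0.4, -0.8]
gripper_width: 0.205
15.85 [0.4753 0.3177 0.0786] [ 0.001  1.     0.    -0.001] [-0.3  0.4 -0.8] 0.205
-> (0.477, 0.317, 0.013, 0.0) d [0.18 0.06 6.56] turn [0.002 0.002 0.   ] rows 2
578
[[0.47503805 0.36630124]
 [0.42874902 0.36524093]]
[0.46600018 0.35525416 0.04598944] [0.48785897 0.37737917 0.05030365]
[0.42030344 0.35478469 0.0384117 ] [0.44285689 0.37728539 0.05066424]
```

```bash
python3 -m creep '[[[0.2,0,4,0,0,0,0],[0.2,0,6,0,0,0,0],[0.2,0,6.5,0,0,0,0],[0.2,0,6.5,0,0,0,0],[0.2,0,6.5,0,0,0,0.4],[0.2,0,6.5,0,0,0,0.4],[0.2,0,4,0,0,0,0.4],[0.2,0,-2,0,0,0,0.5],[0.2,3,-7,0,0,0,0.7],[0.2,8,-12,0,0,0,0.7]]]' 40
python3 -m creep '[[[0,4,-1,0,0,0,0.7],[0,10,-1,0,0,0,0.7],[0,10,-1,0,0,0,0.7],[0,10,-1,0,0,0,0.7]]]' 40
python3 - <<'E'
from h import *
im,d,C=shot("wrist"); cv2.imwrite("pics/w13.png",im); st(); np.savez("pics/w13.npz",im=im,d=d,K=C[0],R=C[1],t=C[2])
E
```

```text
t: 17.15
eef_pos: [0.4788, 0.245, 0.1963]
tool_rot: [-0.001, 1.0, 0.001, 0.001]
contact_force: [0.6, -0.1, 0.6]
gripper_width: 0.7
t: 17.65
eef_pos: [0.4785, 0.1449, 0.2042]
tool_rot: [-0.001, 1.0, -0.0, 0.0]
contact_force: [-0.9, 0.0, 0.3]
gripper_width: 0.702
17.7 [0.4784 0.1456 0.2041] [-0.     1.     0.001  0.   ] [-0.4 -0.4 -0.1] 0.7
```

View pics/w13.png

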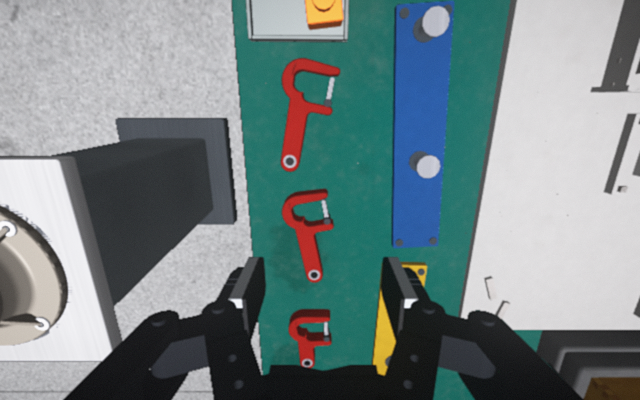

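```bash
cat > fit.py <<'E'
from h import *
from scipy.optimize import minimize
def polys(L):
    a=np.linspace(np.pi/2,3*np.pi/2,25)
    ring=np.r_[np.c_[23*np.cos(a),22.5*np.sin(a)],np.c_[11*np.cos(a[::-1]),11*np.sin(a[::-1])]]
    nose=np.array([[0,11],[38,11],[38,22],[0,22]],float)
    cheek=np.array([[-11,-30],[38,-30],[38,-20],[-11,-20]],float)
    a=np.linspace(np.pi,2*np.pi,13)
    sh=np.r_[[[-11,-12]],np.c_[11*np.cos(a),-(L-11)+11*np.sin(a)],[[11,-12]]]
    return [ring,nose,cheek,sh]
def render(p,L,C,shape,z0=0.,S=1):
    x,y,th=p; m=np.zeros(shape,np.uint8); c,s=np.cos(th),np.sin(th)
    for q in polys(L):
        q=q/1000; w=np.c_[x+c*q[:,0]-s*q[:,1],y+s*q[:,0]+c*q[:,1]]
        pr=[proj(np.c_[w,np.full(len(w),z)],C) for z in (z0,z0+.01,z0+.02)]
        for a in pr: cv2.fillPoly(m,[np.round(a*8).astype(np.int32)],1,shift=3)
    return m
def redmask(im):
    h=cv2.cvtColor(im,cv2.COLOR_BGR2HSV)
    m=cv2.inRange(h,(0,150,40),(7,255,255))|cv2.inRange(h,(174,150,40),(180,255,255))
    return m
def fit(im,C,uv,L,z0=0.,th0=0.,rad=90):
    """uv: pixel near hook"""
    m=redmask(im); n,l,s,c=cv2.connectedComponentsWithStats(m)
    # component nearest uv
    vs,us=np.where((m>0)); i=np.argmin((us-uv[0])**2+(vs-uv[1])**2); k=l[vs[i],us[i]]
    obs=cv2.morphologyEx(((l==k)*255).astype(np.uint8),cv2.MORPH_OPEN,np.ones((2,2)))>0
    # fill eye hole not needed
    w=ray_z([c[k]],z0+.01,C)[0]
    best=None
    ob=cv2.GaussianBlur(obs.astype(np.float32),(0,0),1.0)
    def cost(p):
        r=cv2.GaussianBlur(render(p,L,C,obs.shape,z0).astype(np.float32),(0,0),1.0)
        return float(((r-ob)**2).sum())
    for th in th0+np.radians([-40,-20,0,20,40]):
        b=w[:2]-np.array([np.cos(th)*.004+np.sin(th)*.03,np.sin(th)*.004-np.cos(th)*.03])
        r=minimize(cost,[*b,th],method='Nelder-Mead',options=dict(initial_simplex=[[b[0],b[1],th],[b[0]+.01,b[1],th],[b[0],b[1]+.01,th],[b[0],b[1],th+.15]],xatol=1e-4,fatol=.5,maxiter=250))
        if best is None or r.fun<best.fun: best=r
    p=best.x; g=p[:2]+.05*np.array([np.sin(p[2]),-np.cos(p[2])])
    print('hook L',L,'bowl',p[:2].round(4),'yaw deg',np.degrees(p[2]).round(1),'grip',g.round(4),'res',round(best.fun,1),'area',int(obs.sum()))
    return p
E
python3 - <<'E'
from fit import *
z=np.load("pics/w13.npz"); im=z['im']; C=(z['K'],z['R'],z['t'])
o=im.copy()
for uv,L in (((300,110),102),((305,235),102),((310,335),72)):
    p=fit(im,C,uv,L); m=render(p,L,C,im.shape[:2]); cs,_=cv2.findContours(m,0,2); cv2.drawContours(o,cs,-1,(255,255,0),1)
cv2.imwrite("pics/w13f.png",cv2.resize(o[40:390,220:450],None,fx=1.7,fy=1.7,interpolation=cv2.INTER_CUBIC))
E
```

```text
hook L 102 bowl [0.4574 0.2478] yaw deg -11.2 grip [0.4477 0.1988] res 357.8 area 2244
hook L 102 bowl [0.45   0.0949] yaw deg 11.3 grip [0.4598 0.0458] res 377.0 area 1718
hook L 72 bowl [ 0.4524 -0.0838] yaw deg 3.2 grip [ 0.4552 -0.1337] res 366.6 area 1167
```

View pics/w13f.png

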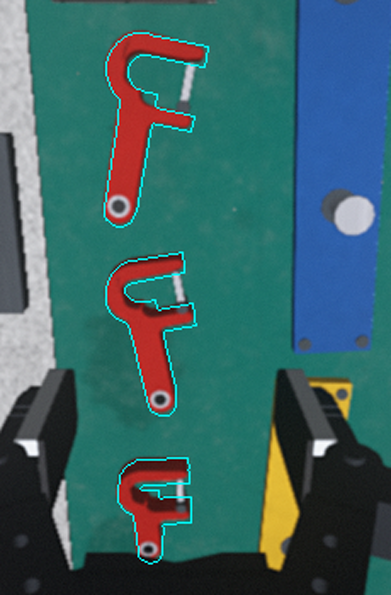

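```bash
python3 - <<'E'
from h import *
go(.4477,.1988,.05,-11.2);go(.4477,.1988,-.015,-11.2)
E
```

```text
-> (0.4477, 0.1988, 0.05, -11.2) d [-3.07 -5.31 15.41] turn [-0.001 -0.     0.197] rows 3
-> (0.4477, 0.1988, -0.015, -11.2) d [-3.08 -5.3  21.91] turn [-0.001 -0.     0.197] rows 4
```

```bash
python3 -m creep '[[[-3.1,-5.3,3,0,0,0.1,0.5],[-3.1,-5.3,9,0,0,0.197,0.5],[-3.1,-5.3,14,0,0,0.197,0.5],[-3.1,-5.3,17,0,0,0.197,0.5],[-3.1,-5.3,19,0,0,0.197,0.5],[-3.1,-5.3,20.5,0,0,0.197,0.5],[-3.1,-5.3,21.6,0,0,0.197,0.5],[-3.1,-5.3,21.9,0,0,0.197,0.5],[-3.1,-5.3,21.9,0,0,0.197,0.5]]]' 40
python3 - <<'E'
from h import *
im,d,C=shot("wrist"); cv2.imwrite("pics/w14.png",im); st(); np.savez("pics/w14.npz",im=im,d=d,K=C[0],R=C[1],t=C[2])
P=cloud("wrist",d,C)
for v in range(240,310,6): print(v,[P[v,u].round(3).tolist() for u in (262,268,274,372,378,384)])
E
```

```text
t: 18.82
eef_pos: [0.4477, 0.1976, -0.0149]
tool_rot: [-0.0, 0.995, -0.098, 0.0]
contact_force: [0.7, -1.1, 0.1]
gripper_width: 0.499
18.88 [ 0.4478  0.1976 -0.0147] [-0.     0.995 -0.098  0.   ] [-0.8 -0.3  0.2] 0.499
240 [[0.416, 0.213, -0.001], [0.419, 0.212, -0.001], [0.422, 0.211, -0.002], [0.477, 0.2, -0.001], [0.48, 0.2, -0.001], [0.483, 0.199, -0.001]]
246 [[0.414, 0.209, -0.001], [0.418, 0.208, -0.001], [0.422, 0.208, 0.0], [0.476, 0.197, -0.0], [0.479, 0.196, -0.001], [0.483, 0.195, -0.001]]
252 [[0.413, 0.205, -0.001], [0.417, 0.205, -0.001], [0.42, 0.204, -0.001], [0.475, 0.193, -0.0], [0.479, 0.192, -0.0], [0.482, 0.192, -0.001]]
258 [[0.413, 0.202, -0.0], [0.424, 0.214, 0.025], [0.427, 0.213, 0.025], [0.473, 0.204, 0.025], [0.476, 0.203, 0.025], [0.482, 0.187, -0.002]]
264 [[0.419, 0.21, 0.023], [0.424, 0.213, 0.03], [0.428, 0.213, 0.031], [0.472, 0.204, 0.03], [0.475, 0.203, 0.031], [0.478, 0.199, 0.025]]
270 [[0.423, 0.213, 0.035], [0.425, 0.213, 0.035], [0.428, 0.213, 0.036], [0.471, 0.204, 0.036], [0.474, 0.203, 0.036], [0.477, 0.203, 0.036]]
276 [[0.424, 0.214, 0.042], [0.426, 0.213, 0.04], [0.428, 0.212, 0.039], [0.471, 0.204, 0.041], [0.473, 0.204, 0.041], [0.476, 0.203, 0.04]]
282 [[0.424, 0.212, 0.044], [0.427, 0.213, 0.046], [0.428, 0.21, 0.041], [0.47, 0.203, 0.044], [0.473, 0.204, 0.045], [0.475, 0.203, 0.044]]
288 [[0.426, 0.213, 0.05], [0.428, 0.213, 0.05], [0.427, 0.207, 0.041], [0.47, 0.2, 0.044], [0.472, 0.204, 0.05], [0.474, 0.203, 0.049]]
294 [[0.426, 0.212, 0.053], [0.429, 0.213, 0.054], [0.427, 0.204, 0.042], [0.469, 0.198, 0.045], [0.471, 0.205, 0.055], [0.473, 0.204, 0.054]]
300 [[0.425, 0.21, 0.054], [0.428, 0.21, 0.054], [0.426, 0.201, 0.041], [0.469, 0.195, 0.045], [0.471, 0.202, 0.054], [0.473, 0.201, 0.054]]
306 [[0.425, 0.209, 0.056], [0.427, 0.207, 0.055], [0.426, 0.199, 0.043], [0.468, 0.193, 0.046], [0.47, 0.198, 0.053], [0.472, 0.2, 0.056]]
```

View pics/w14.png

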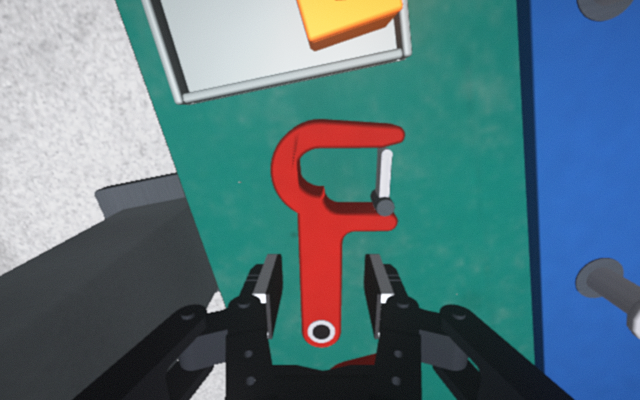

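```bash
python3 -m creep '[[[0,0,0.8,0,0,0,0.5],[0,0,1.2,0,0,0,0.5],[0,0,1.2,0,0,0,0.35],[0,0,1.2,0,0,0,0.2],[0,0,1.2,0,0,0,0],[0,0,1.2,0,0,0,0],[0,0,1.2,0,0,0,0]]]' 50
python3 - <<'E'
from h import *
im,d,C=shot("wrist"); cv2.imwrite("pics/w15.png",im); st(); np.savez("pics/w14.npz",im=im,d=d,K=C[0],R=C[1],t=C[2])
P=cloud("wrist",d,C)
for v in range(240,310,6): print(v,[P[v,u].round(3).tolist() for u in (286,290,294,298,340,344,348,352)])
E
```

```text
t: 19.75
eef_pos: [0.4475, 0.1973, -0.0271]
tool_rot: [-0.0, 0.995, -0.098, 0.0]
contact_force: [-0.1, -0.8, 0.5]
gripper_width: 0.24
19.8 [ 0.4475  0.1974 -0.0271] [-0.     0.995 -0.098  0.   ] [-0.7 -0.8  2.2] 0.248
240 [[0.431, 0.215, -0.0], [0.433, 0.215, -0.0], [0.435, 0.214, -0.0], [0.441, 0.222, 0.017], [0.46, 0.219, 0.019], [0.461, 0.219, 0.019], [0.463, 0.219, 0.02], [0.465, 0.218, 0.02]]
246 [[0.43, 0.211, -0.002], [0.433, 0.212, -0.0], [0.434, 0.211, -0.001], [0.44, 0.219, 0.018], [0.459, 0.216, 0.02], [0.461, 0.216, 0.02], [0.463, 0.215, 0.018], [0.465, 0.205, -0.001]]
252 [[0.43, 0.209, -0.0], [0.433, 0.211, 0.005], [0.435, 0.21, 0.005], [0.437, 0.21, 0.006], [0.459, 0.213, 0.019], [0.46, 0.213, 0.019], [0.462, 0.206, 0.006], [0.464, 0.204, 0.005]]
258 [[0.428, 0.204, -0.002], [0.434, 0.211, 0.012], [0.436, 0.211, 0.012], [0.438, 0.21, 0.012], [0.458, 0.21, 0.019], [0.46, 0.209, 0.018], [0.461, 0.205, 0.012], [0.463, 0.205, 0.011]]
264 [[0.431, 0.208, 0.011], [0.434, 0.211, 0.018], [0.436, 0.211, 0.018], [0.438, 0.21, 0.018], [0.457, 0.207, 0.02], [0.459, 0.206, 0.018], 
[... 640 characters left out ...]
11, 0.038], [0.438, 0.21, 0.037], [0.439, 0.208, 0.034], [0.455, 0.194, 0.019], [0.457, 0.193, 0.018], [0.46, 0.206, 0.037], [0.461, 0.206, 0.038]]
294 [[0.436, 0.212, 0.043], [0.436, 0.21, 0.04], [0.438, 0.209, 0.039], [0.438, 0.205, 0.034], [0.455, 0.191, 0.019], [0.456, 0.189, 0.018], [0.459, 0.203, 0.038], [0.461, 0.204, 0.039]]
300 [[0.436, 0.212, 0.047], [0.436, 0.206, 0.04], [0.438, 0.207, 0.041], [0.438, 0.203, 0.035], [0.454, 0.188, 0.02], [0.456, 0.187, 0.019], [0.459, 0.201, 0.039], [0.46, 0.202, 0.04]]
306 [[0.436, 0.212, 0.05], [0.437, 0.21, 0.048], [0.437, 0.204, 0.041], [0.437, 0.2, 0.035], [0.453, 0.184, 0.019], [0.455, 0.185, 0.02], [0.458, 0.199, 0.04], [0.46, 0.199, 0.04]]
```

View pics/w15.png

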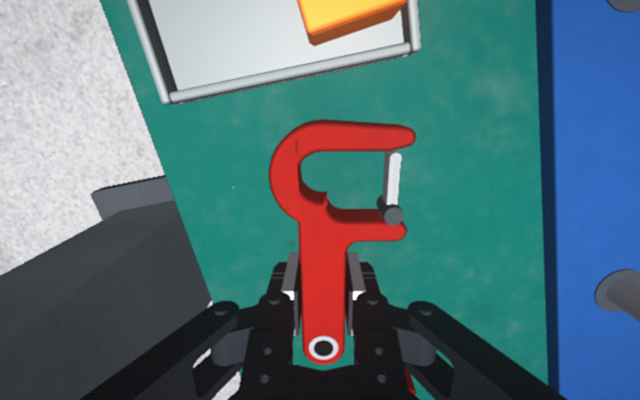

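```bash
cat >> fit.py <<'E'
def toolpose():
    o=bot.get_obs(); w,a,b,c=o['tool_rot']; Rm=R.from_quat([a,b,c,w]).as_matrix(); return o['eef_pos'],np.arctan2(Rm[1,0],Rm[0,0])
def held(p):
    """hook bowl rel. to tool in yaw frame: u along tool x, v along 90deg ccw ; dyaw"""
    e,y=toolpose(); d=p[:2]-e[:2]; c,s=np.cos(y),np.sin(y)
    print('held u,v mm',(np.array([c*d[0]+s*d[1],-s*d[0]+c*d[1]])*1000).round(1),'dyaw deg',round(np.degrees(p[2]-y),1))
    return c*d[0]+s*d[1],-s*d[0]+c*d[1],p[2]-y
def goheld(hd,bx,by,th,z):
    y=th-hd[2]; c,s=np.cos(y),np.sin(y)
    go(bx-(c*hd[0]-s*hd[1]),by-(s*hd[0]+c*hd[1]),z,np.degrees(y))
E
python3 - <<'E'
from fit import *
z=np.load("pics/w14.npz"); im=z['im']; C=(z['K'],z['R'],z['t'])
p=fit(im,C,(320,200),102,th0=-.2); m=render(p,102,C,im.shape[:2]); cs,_=cv2.findContours(m,0,2); cv2.drawContours(im,cs,-1,(255,255,0),1)
cv2.imwrite("pics/w14f.png",im); hd=held(p)
th=np.radians(3.4); s=np.array([.585,.300]); X=np.array([np.cos(th),np.sin(th)]); Y=np.array([-X[1],X[0]])
for k in (.060,.0):
    b=s-k*X+.001*Y; goheld(hd,*b,th,.04); goheld(hd,*b,th,-.010)
E
```

```text
hook L 102 bowl [0.4579 0.2481] yaw deg -11.2 grip [0.4482 0.1991] res 2160.2 area 13382
held u,v mm [ 0.3 51.8] dyaw deg 0.1
-> (np.float64(0.5277124169772136), np.float64(0.2457154163010457), 0.04, np.float64(3.3357266234820124)) d [ 6.92 -6.31 -6.71] turn [-0.    -0.    -0.255] rows 2
-> (np.float64(0.5277124169772136), np.float64(0.2457154163010457), -0.01, np.float64(3.3357266234820124)) d [ 6.92 -6.31 -1.71] turn [-0.    -0.    -0.255] rows 2
-> (np.float64(0.5876068066526395), np.float64(0.2492737987156034), 0.04, np.float64(3.3357266234820124)) d [12.73 -7.84 -6.71] turn [-0.    -0.    -0.255] rows 3
-> (np.float64(0.5876068066526395), np.float64(0.2492737987156034), -0.01, np.float64(3.3357266234820124)) d [12.73 -7.83 -1.71] turn [-0.    -0.    -0.255] rows 3
```

View pics/w14f.png

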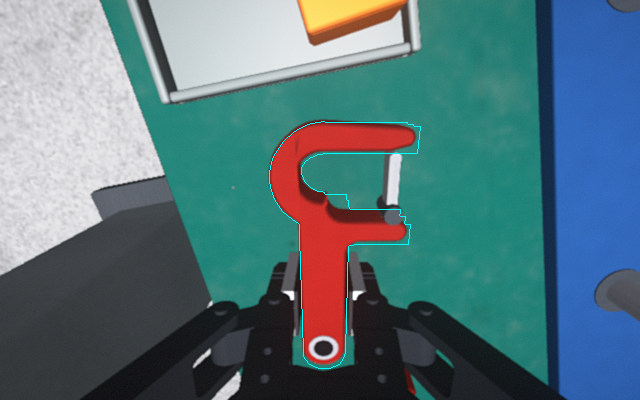

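```bash
python3 -m creep '[[[0,0,-3,0,0,0,0],[0,0,-6.7,0,0,0,0],[3.5,-3.1,-6.7,0,0,-0.12,0],[6.9,-6.3,-6.7,0,0,-0.255,0],[6.9,-6.3,-5,0,0,-0.255,0],[6.9,-6.3,-3,0,0,-0.255,0],[6.9,-6.3,-1.9,0,0,-0.255,0],[6.9,-6.3,-1.7,0,0,-0.255,0],[6.9,-6.3,-1.7,0,0,-0.255,0]]]' 70
cat > chk.py <<'E'
from fit import *
import sys
def chk(name,uv,L,z0,stud,yaw,zt=None):
    im,d,C=shot("wrist"); st(); P=cloud("wrist",d,C)
    p=fit(im,C,uv,L,z0=z0,th0=np.radians(yaw)); hd=held(p)
    # stud head centre
    h=cv2.cvtColor(im,cv2.COLOR_BGR2HSV); w=P[(P[...,2]>.046)&(P[...,2]<.054)&(h[...,1]<60)&(h[...,2]>90)]
    w=w[np.linalg.norm(w[:,:2]-stud,axis=1)<.03]
    if len(w)>20: print('head centre seen',((w.min(0)+w.max(0))/2).round(4),'size',np.ptp(w,axis=0).round(3),len(w))
    th=np.radians(yaw); X=np.array([np.cos(th),np.sin(th)]); Y=np.array([-X[1],X[0]])
    r=np.array(stud)-p[:2]; print('stud in hook/rail frame mm',(r@X*1000).round(1),(r@Y*1000).round(1))
    m=render(p,L,C,im.shape[:2],z0); cs,_=cv2.findContours(m,0,2); cv2.drawContours(im,cs,-1,(255,255,0),1)
    for q in proj([[*stud,.05],[*stud,.012]],C): cv2.circle(im,tuple(int(i) for i in q.round()),2,(255,0,255),-1)
    cv2.imwrite(f"pics/{name}.png",im); return p,hd
E
python3 - <<'E'
from chk import *
chk("w16",(320,200),102,.017,[.585,.3],3.4)
E
```

```text
t: 20.92
eef_pos: [0.5273, 0.2455, -0.0101]
tool_rot: [0.0, 1.0, 0.029, -0.0]
contact_force: [0.8, 0.5, -1.8]
gripper_width: 0.238
20.98 [ 0.5276  0.2457 -0.0097] [-0.     1.     0.029  0.   ] [-0.6  0.6 -2.4] 0.242
hook L 102 bowl [0.5241 0.2974] yaw deg 3.8 grip [0.5274 0.2475] res 2233.8 area 13321
held u,v mm [-0.5 51.8] dyaw deg 0.4
head centre seen [0.5847 0.2999 0.0486] size [0.025 0.025 0.005] 2696
stud in hook/rail frame mm 60.9 -1.1
```

View pics/w16.png

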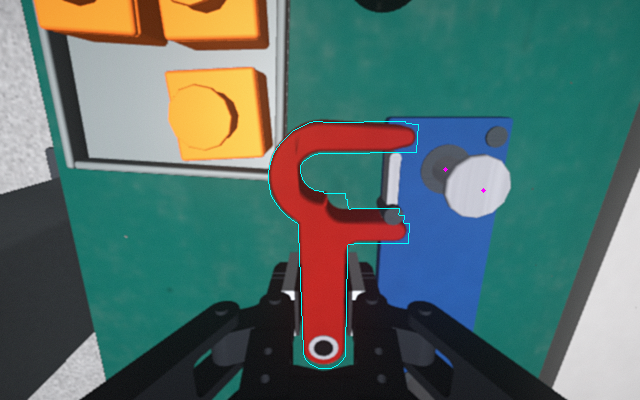

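```bash
python3 -m creep '[[[1.2,0,0,0,0,0,0],[2.2,0,0,0,0,0,0],[3,0,0,0,0,0,0],[3.7,0,0,0,0,0,0],[4.4,0,0,0,0,0,0],[5.1,0,0,0,0,0,0],[5.7,0,0,0,0,0,0],[6.2,0,0,0,0,0,0],[6.2,0,0,0,0,0,0],[6.2,0,0,0,0,0,0]]]' 70
python3 - <<'E'
from chk import *
chk("w17",(320,200),102,.017,[.585,.3],3.4)
E
```

```text
t: 22.22
eef_pos: [0.5894, 0.2502, -0.01]
tool_rot: [-0.0, 1.0, 0.029, 0.0]
contact_force: [-0.3, 0.6, -2.8]
gripper_width: 0.236
22.27 [ 0.5892  0.2499 -0.0101] [-0.     1.     0.029  0.   ] [-0.8 -0.4 -2.3] 0.238
hook L 102 bowl [0.5863 0.3022] yaw deg 3.7 grip [0.5895 0.2523] res 3673.2 area 11794
held u,v mm [ 0.2 52.4] dyaw deg 0.3
head centre seen [0.5853 0.3001 0.0485] size [0.024 0.024 0.005] 2693
stud in hook/rail frame mm -1.4 -2.1
```

View pics/w17.png

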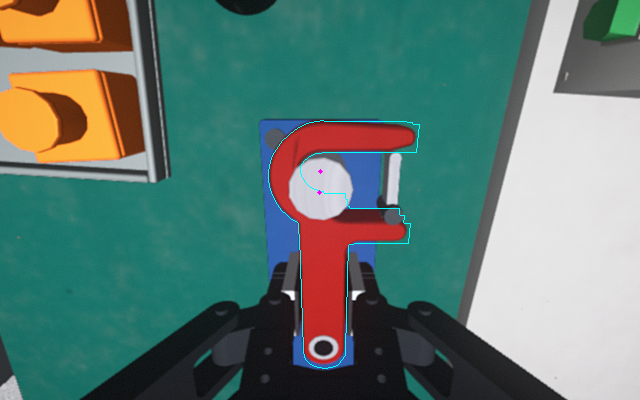

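```bash
python3 -m creep '[[[0,0,0.2,0,0,0,0],[0,0,0.4,0,0,0,0],[0,0,0.45,0,0,0,0],[0,0,0.45,0,0,0,0.2],[0,0,0.45,0,0,0,0.4],[0,0,0.45,0,0,0,0.45],[0,0,-0.5,0,0,0,0.45],[0,0,-4,0,0,0,0.45],[0,0,-8,0,0,0,0.5],[0,0,-12,0,0,0,0.5]]]' 50
python3 - <<'E'
from chk import *
p,hd=chk("w18",(320,230),102,.012,[.585,.3],3.4)
go(.48,.12,.2,0)
E
```

```text
t: 23.52
eef_pos: [0.5895, 0.2492, 0.1118]
tool_rot: [-0.0, 1.0, 0.029, 0.0]
contact_force: [0.8, 0.3, 0.3]
gripper_width: 0.503
23.57 [0.5927 0.2502 0.1175] [-0.002  1.     0.029  0.004] [1.9 0.  3.4] 0.502
hook L 102 bowl [0.5864 0.3005] yaw deg 3.9 grip [0.5898 0.2506] res 893.3 area 3421
held u,v mm [-3.5 50.5] dyaw deg 0.6
head centre seen [0.5854 0.2995 0.0483] size [0.024 0.024 0.005] 734
stud in hook/rail frame mm -1.4 -0.4
-> (0.48, 0.12, 0.2, 0) d [-11.94  12.32  -8.39] turn [-0.004 -0.008  0.057] rows 4
```

View pics/w18.png

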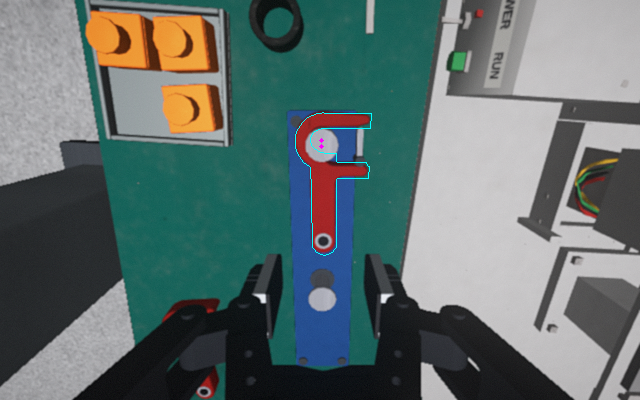

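```bash
python3 -m creep '[[[-4,4,-2,0,0,0.057,0.5],[-12.5,19.5,-3,0,0,0.057,0.5],[-12.5,19.5,-3,0,0,0.057,0.5],[-12.5,19.5,-3,0,0,0.057,0.5],[-12.5,19.5,-3,0,0,0.057,0.5],[-12.5,19.5,-3,0,0,0.057,0.5],[-12.5,19.5,-3,0,0,0.057,0.5]]]' 50
python3 - <<'E'
from fit import *
st(); im,d,C=shot("wrist"); cv2.imwrite("pics/w19.png",im)
g=[.4598,.0458]; uv=proj([[.455,.08,.02]],C)[0]; print(uv)
p=fit(im,C,uv,102,th0=.2); 
m=render(p,102,C,im.shape[:2]); cs,_=cv2.findContours(m,0,2); cv2.drawContours(im,cs,-1,(255,255,0),1); cv2.imwrite("pics/w19.png",im)
th=p[2]; g=p[:2]+.051*np.array([np.sin(th),-np.cos(th)])
go(g[0],g[1],.03,np.degrees(th)); go(g[0],g[1],-.027,np.degrees(th))
E
```

```text
t: 24.45
eef_pos: [0.4765, 0.0487, 0.14]
tool_rot: [-0.0, 1.0, 0.002, 0.0]
contact_force: [-0.1, -0.6, 0.1]
gripper_width: 0.501
24.45 [0.4765 0.0487 0.14  ] [-0.     1.     0.002  0.   ] [-0.1 -0.6  0.1] 0.501
[300.50368177 157.95863786]
hook L 102 bowl [0.4504 0.0958] yaw deg 10.7 grip [0.4597 0.0467] res 474.6 area 2874
-> (np.float64(0.45986835433713313), np.float64(0.04567260858249362), 0.03, np.float64(10.719307082223999)) d [-1.66  0.29 10.98] turn [ 0.    -0.    -0.184] rows 2
-> (np.float64(0.45986835433713313), np.float64(0.04567260858249362), -0.027, np.float64(10.719307082223999)) d [-1.66  0.29 16.68] turn [ 0.    -0.    -0.184] rows 3
```

View pics/w19.png

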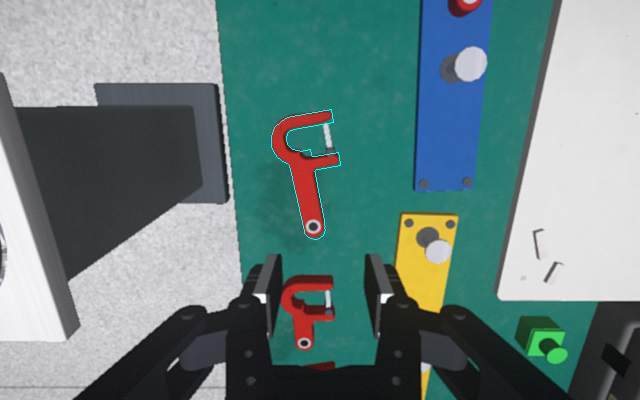

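```bash
python3 -m creep '[[[-1.7,0.3,5,0,0,-0.184,0.5],[-1.7,0.3,10,0,0,-0.184,0.5],[-1.7,0.3,13,0,0,-0.184,0.5],[-1.7,0.3,15.3,0,0,-0.184,0.5],[-1.7,0.3,16.5,0,0,-0.184,0.5],[-1.7,0.3,16.7,0,0,-0.184,0.5],[-1.7,0.3,16.7,0,0,-0.184,0.3],[-1.7,0.3,16.7,0,0,-0.184,0],[-1.7,0.3,16.7,0,0,-0.184,0],[-1.7,0.3,16.7,0,0,-0.184,0]]]' 70
python3 - <<'E'
from chk import *
p,hd=chk("w20",(320,200),102,0.,[.593,.1605],3.4)
th=np.radians(3.4); s=np.array([.593,.1605]); X=np.array([np.cos(th),np.sin(th)]); Y=np.array([-X[1],X[0]])
b=s-.06*X+.001*Y; goheld(hd,*b,th,.04)
E
```

```text
t: 25.75
eef_pos: [0.4596, 0.0446, -0.0262]
tool_rot: [-0.0, 0.996, 0.092, 0.001]
contact_force: [-1.5, 0.4, 7.8]
gripper_width: 0.24
25.8 [ 0.4596  0.0446 -0.0263] [-0.     0.996  0.092  0.001] [-0.8 -0.7  7. ] 0.234
hook L 102 bowl [0.45   0.0966] yaw deg 10.7 grip [0.4593 0.0475] res 2161.3 area 13199
held u,v mm [ 0.2 52.9] dyaw deg 0.1
stud in hook/rail frame mm 146.5 55.3
-> (np.float64(0.5358624681595087), np.float64(0.1051174067747831), 0.04, np.float64(3.287933091330434)) d [ 8.62 -4.55 -6.61] turn [-0.001 -0.002  0.128] rows 2
```

View pics/w20.png

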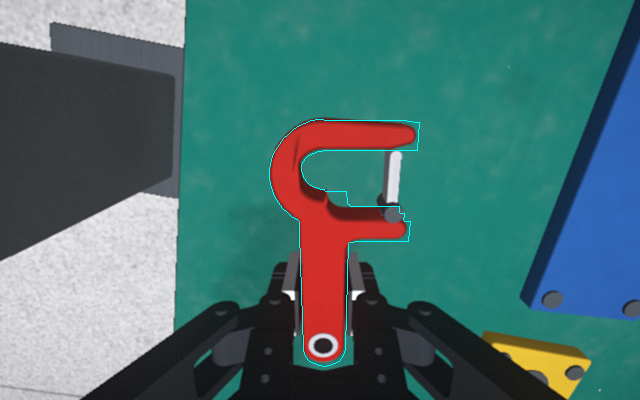

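```bash
python3 -m creep '[[[0,0,-3,0,0,0,0],[0,0,-6.6,0,0,0,0],[4.3,-2.2,-6.6,0,0,0.06,0],[8.6,-4.55,-6.6,0,0,0.128,0],[8.6,-4.55,-5,0,0,0.128,0],[8.6,-4.55,-3,0,0,0.128,0],[8.6,-4.55,-1.9,0,0,0.128,0],[8.6,-4.55,-1.6,0,0,0.128,0],[8.6,-4.55,-1.6,0,0,0.128,0]]]' 70
python3 - <<'E'
from chk import *
chk("w21",(320,200),102,.017,[.593,.1605],3.4)
E
```

```text
t: 26.92
eef_pos: [0.535, 0.1046, -0.011]
tool_rot: [-0.0, 1.0, 0.028, 0.0]
contact_force: [0.6, -0.8, -2.0]
gripper_width: 0.238
26.98 [ 0.5353  0.1048 -0.0107] [-0.     1.     0.028  0.   ] [-1.3 -0.6 -3.1] 0.237
hook L 102 bowl [0.5327 0.1578] yaw deg 2.6 grip [0.535  0.1079] res 2567.9 area 13119
held u,v mm [ 0.4 53.1] dyaw deg -0.6
head centre seen [0.5927 0.1603 0.0484] size [0.025 0.025 0.005] 2770
stud in hook/rail frame mm 60.3 -0.9
```

View pics/w21.png

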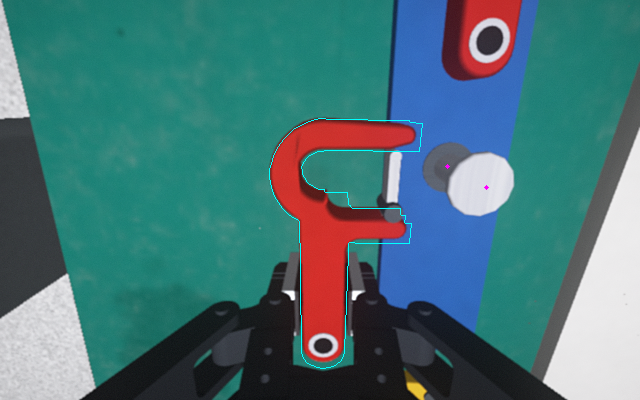

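```bash
python3 -m creep '[[[1.2,0,0,0,0,0,0],[2.2,0,0,0,0,0,0],[3,0,0,0,0,0,0],[3.7,0,0,0,0,0,0],[4.4,0,0,0,0,0,0],[5.1,0,0,0,0,0,0],[5.7,0,0,0,0,0,0],[6.2,0,0,0,0,0,0],[6.2,0,0,0,0,0,0],[6.2,0,0,0,0,0,0]]]' 70
python3 - <<'E'
from chk import *
chk("w22",(320,200),102,.017,[.593,.1605],3.4)
E
```

```text
t: 28.22
eef_pos: [0.597, 0.1092, -0.0111]
tool_rot: [-0.0, 1.0, 0.029, 0.0]
contact_force: [-0.4, -0.1, -2.8]
gripper_width: 0.237
28.27 [ 0.5969  0.1091 -0.0111] [-0.     1.     0.029  0.   ] [-0.1  0.7 -2.8] 0.239
hook L 102 bowl [0.5941 0.1624] yaw deg 3.4 grip [0.597  0.1124] res 4019.4 area 11657
held u,v mm [ 0.3 53.4] dyaw deg 0.1
head centre seen [0.5936 0.1603 0.0483] size [0.025 0.025 0.005] 2749
stud in hook/rail frame mm -1.2 -1.8
```

View pics/w22.png

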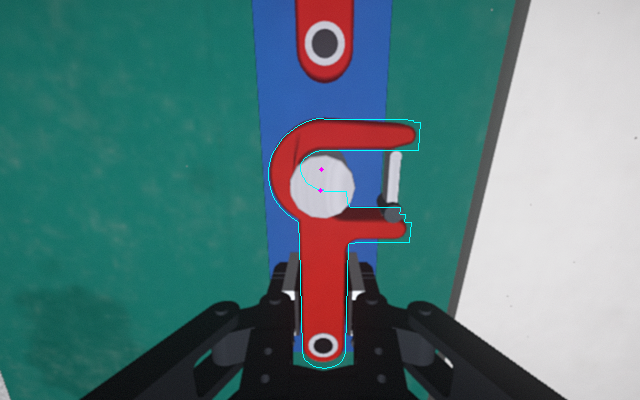

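```bash
python3 -m creep '[[[0,0,0.15,0,0,0,0],[0,0,0.3,0,0,0,0],[0,0,0.3,0,0,0,0],[0,0,0.3,0,0,0,0.2],[0,0,0.3,0,0,0,0.4],[0,0,0.3,0,0,0,0.45],[0,0,-0.5,0,0,0,0.45],[0,0,-4,0,0,0,0.45],[0,0,-8,0,0,0,0.5],[-3,2,-12,0,0,0,0.5]]]' 50
python3 - <<'E'
from chk import *
p,hd=chk("w23",proj([[.593,.13,.03]],cal("wrist"))[0],102,.012,[.593,.1605],3.4)
go(.478,-.10,.13,0)
E
```

```text
t: 29.52
eef_pos: [0.5698, 0.0884, 0.1108]
tool_rot: [-0.0, 1.0, 0.03, 0.001]
contact_force: [0.6, -0.4, 0.7]
gripper_width: 0.498
29.57 [0.5675 0.083  0.1149] [-0.     1.     0.027  0.002] [-2.9 -4.9  1.2] 0.502
hook L 102 bowl [0.5939 0.1607] yaw deg 3.8 grip [0.5972 0.1108] res 821.4 area 3819
held u,v mm [30.5 76.1] dyaw deg 0.8
head centre seen [0.5932 0.1597 0.0483] size [0.024 0.024 0.005] 818
stud in hook/rail frame mm -0.9 -0.1
-> (0.478, -0.1, 0.13, 0) d [-9.91 17.8  -1.56] turn [-0.001 -0.004  0.054] rows 4
```

View pics/w23.png

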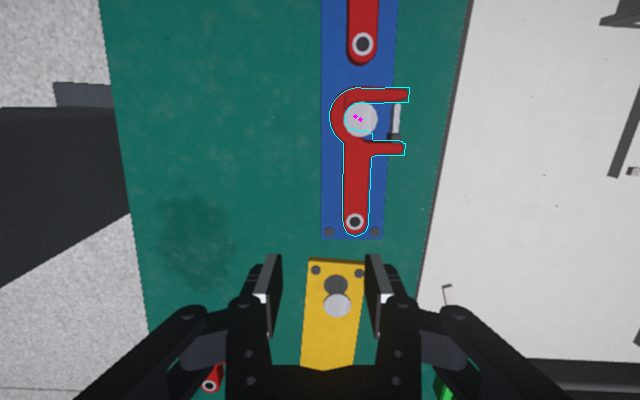

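```bash
python3 -m creep '[[[-9.9,20.5,-4,0,0,0.054,0.5],[-9.9,20.5,-4,0,0,0.054,0.5],[-9.9,20.5,-4,0,0,0.054,0.5],[-9.9,20.5,-4,0,0,0.054,0.5],[-9.9,20.5,-4,0,0,0.054,0.5],[-9.9,20.5,-4,0,0,0.054,0.5],[-9.9,20.5,-4,0,0,0.054,0.5]]]' 50
python3 - <<'E'
from fit import *
st(); im,d,C=shot("wrist"); cv2.imwrite("pics/w24.png",im)
uv=proj([[.452,-.11,.02]],C)[0]; print(uv)
p=fit(im,C,uv,72,th0=0.05); 
m=render(p,72,C,im.shape[:2]); cs,_=cv2.findContours(m,0,2); cv2.drawContours(im,cs,-1,(255,255,0),1); cv2.imwrite("pics/w24.png",im)
th=p[2]; g=p[:2]+.051*np.array([np.sin(th),-np.cos(th)])
go(g[0],g[1],-.027,np.degrees(th))
E
```

```text
t: 30.45
eef_pos: [0.4814, -0.1221, 0.1486]
tool_rot: [-0.0, 1.0, 0.003, -0.0]
contact_force: [0.5, -0.2, -0.4]
gripper_width: 0.499
30.45 [ 0.4814 -0.1221  0.1486] [-0.     1.     0.003 -0.   ] [ 0.5 -0.2 -0.4] 0.499
[293.79222905 175.35881422]
hook L 72 bowl [ 0.4516 -0.0824] yaw deg 3.9 grip [ 0.455  -0.1323] res 463.5 area 2146
-> (np.float64(0.45504158508003956), np.float64(-0.13332334199913465), -0.027, np.float64(3.9064469662495998)) d [-2.63  1.1  17.56] turn [-0.     0.    -0.063] rows 3
```

View pics/w24.png

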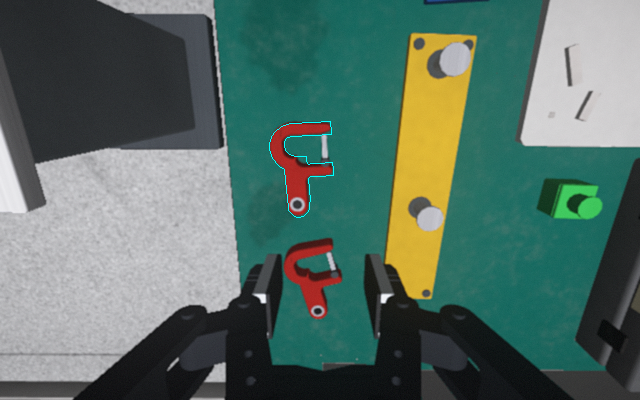

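```bash
python3 -m creep '[[[-2.6,1.1,5,0,0,-0.063,0.5],[-2.6,1.1,10,0,0,-0.063,0.5],[-2.6,1.1,14,0,0,-0.063,0.5],[-2.6,1.1,16.3,0,0,-0.063,0.5],[-2.6,1.1,17.3,0,0,-0.063,0.5],[-2.6,1.1,17.5,0,0,-0.063,0.5],[-2.6,1.1,17.5,0,0,-0.063,0.3],[-2.6,1.1,17.5,0,0,-0.063,0],[-2.6,1.1,17.5,0,0,-0.063,0],[-2.6,1.1,17.5,0,0,-0.063,0]]]' 70
python3 - <<'E'
from chk import *
s=np.array([.5883,-.0054]); yw=-1.66
p,hd=chk("w25",(320,200),72,0.,s,yw)
th=np.radians(yw); X=np.array([np.cos(th),np.sin(th)]); Y=np.array([-X[1],X[0]])
b=s-.06*X+.001*Y; goheld(hd,*b,th,.04)
E
```

```text
t: 31.75
eef_pos: [0.4557, -0.1346, -0.0251]
tool_rot: [-0.0, 0.999, 0.033, 0.001]
contact_force: [-1.1, 0.9, 7.2]
gripper_width: 0.236
31.8 [ 0.4557 -0.1346 -0.0251] [-0.     0.999  0.033  0.001] [-1.3  0.9  7.2] 0.24
hook L 72 bowl [ 0.4525 -0.0814] yaw deg 3.1 grip [ 0.4552 -0.1313] res 2241.5 area 10927
held u,v mm [ 0.4 53.3] dyaw deg -0.7
stud in hook/rail frame mm 133.5 79.9
-> (np.float64(0.5270860906810138), np.float64(-0.055933252216162195), 0.04, np.float64(-0.9561596660222993)) d [ 7.66 -7.38 -6.5 ] turn [-0.    -0.002  0.083] rows 2
```

View pics/w25.png

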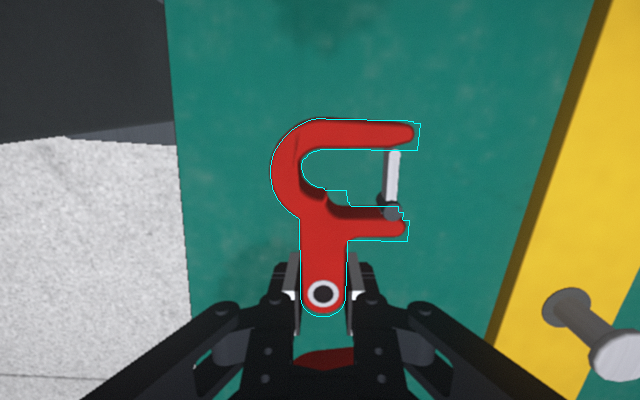

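```bash
python3 -m creep '[[[0,0,-3,0,0,0,0],[0,0,-6.5,0,0,0,0],[3.8,-3.7,-6.5,0,0,0.05,0],[7.6,-7.4,-6.5,0,0,0.095,0],[7.6,-7.4,-5,0,0,0.095,0],[7.6,-7.4,-3,0,0,0.095,0],[7.6,-7.4,-1.9,0,0,0.095,0],[7.6,-7.4,-1.6,0,0,0.095,0],[7.6,-7.4,-1.6,0,0,0.095,0]]]' 70
python3 - <<'E'
from chk import *
chk("w26",(320,200),72,.016,[.5883,-.0054],-1.66)
E
```

```text
t: 32.92
eef_pos: [0.5259, -0.0562, -0.0099]
tool_rot: [0.0, 1.0, -0.015, 0.0]
contact_force: [-0.1, -0.1, -2.9]
gripper_width: 0.24
32.98 [ 0.5261 -0.0561 -0.0097] [-0.     1.    -0.015  0.   ] [ 0.7  0.4 -2. ] 0.24
hook L 72 bowl [ 0.5276 -0.0029] yaw deg -1.6 grip [ 0.5261 -0.0529] res 2389.6 area 10905
held u,v mm [-0.1 53.2] dyaw deg 0.0
head centre seen [ 0.5876 -0.006   0.0485] size [0.025 0.025 0.005] 2727
stud in hook/rail frame mm 60.8 -0.7
```

View pics/w26.png

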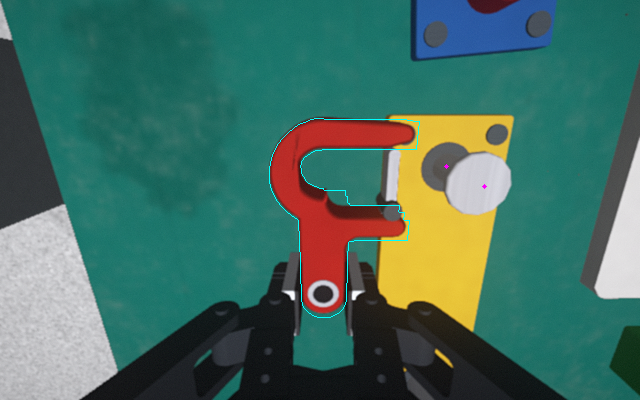

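```bash
python3 -m creep '[[[1.2,0,0,0,0,0,0],[2.2,0,0,0,0,0,0],[3,0,0,0,0,0,0],[3.7,0,0,0,0,0,0],[4.4,0,0,0,0,0,0],[5.1,0,0,0,0,0,0],[5.7,0,0,0,0,0,0],[6.2,0,0,0,0,0,0],[6.2,0,0,0,0,0,0],[6.2,0,0,0,0,0,0]]]' 70
python3 - <<'E'
from chk import *
chk("w27",(320,200),72,.016,[.5883,-.0054],-1.66)
E
```

```text
t: 34.22
eef_pos: [0.588, -0.0568, -0.0102]
tool_rot: [-0.0, 1.0, -0.014, 0.0]
contact_force: [-0.8, -0.3, -1.6]
gripper_width: 0.237
34.27 [ 0.5878 -0.057  -0.0102] [-0.     1.    -0.014 -0.   ] [-0.7 -0.5 -1.9] 0.235
hook L 72 bowl [ 0.5901 -0.0035] yaw deg -2.4 grip [ 0.588  -0.0535] res 3859.7 area 9410
held u,v mm [ 0.7 53.5] dyaw deg -0.7
head centre seen [ 0.5887 -0.0059  0.0484] size [0.024 0.025 0.005] 2732
stud in hook/rail frame mm -1.7 -1.9
```

View pics/w27.png

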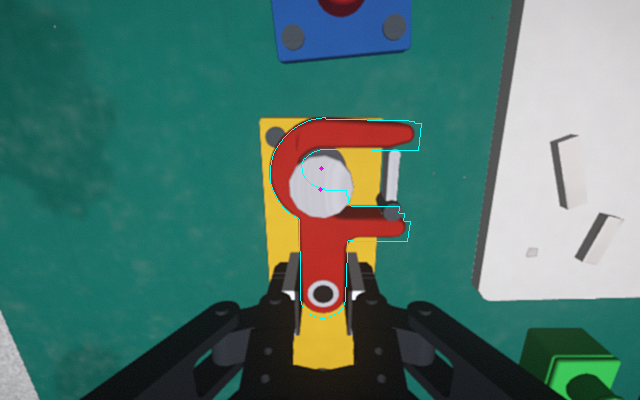

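```bash
python3 -m creep '[[[0,0,0.15,0,0,0,0],[0,0,0.28,0,0,0,0],[0,0,0.28,0,0,0,0],[0,0,0.28,0,0,0,0.2],[0,0,0.28,0,0,0,0.4],[0,0,0.28,0,0,0,0.45],[0,0,-0.5,0,0,0,0.45],[0,0,-4,0,0,0,0.45],[0,0,-8,0,0,0,0.5],[-3,2,-12,0,0,0,0.5]]]' 50
python3 - <<'E'
from chk import *
p,hd=chk("w28",proj([[.588,-.03,.03]],cal("wrist"))[0],72,.012,[.5883,-.0054],-1.66)
go(.478,-.22,.15,0)
E
```

```text
t: 35.52
eef_pos: [0.5594, -0.0753, 0.1117]
tool_rot: [0.0, 1.0, -0.013, 0.001]
contact_force: [0.1, 0.0, 0.2]
gripper_width: 0.498
35.58 [ 0.556  -0.081   0.1158] [ 0.     1.    -0.017  0.002] [-3.6 -3.2  2.1] 0.5
hook L 72 bowl [ 0.5891 -0.0052] yaw deg -0.2 grip [ 0.5889 -0.0552] res 846.5 area 2971
held u,v mm [30.7 77. ] dyaw deg 1.7
head centre seen [ 0.5881 -0.0057  0.0485] size [0.024 0.024 0.005] 792
stud in hook/rail frame mm -0.8 -0.3
-> (0.478, -0.22, 0.15, 0) d [-7.32 14.15 -3.44] turn [ 0.    -0.004 -0.033] rows 3
```

View pics/w28.png

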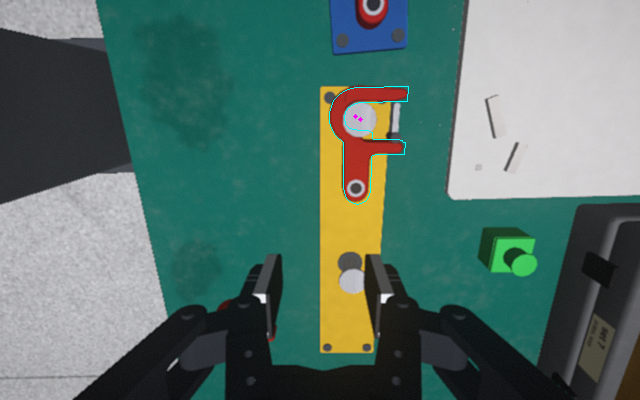

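```bash
python3 -m creep '[[[-7.3,16.5,-3.5,0,0,-0.033,0.5],[-7.3,16.5,-3.5,0,0,-0.033,0.5],[-7.3,16.5,-3.5,0,0,-0.033,0.5],[-7.3,16.5,-3.5,0,0,-0.033,0.5],[-7.3,16.5,-3.5,0,0,-0.033,0.5],[-7.3,16.5,-3.5,0,0,-0.033,0.5],[-7.3,16.5,-3.5,0,0,-0.033,0.5]]]' 50
python3 - <<'E'
from fit import *
st(); im,d,C=shot("wrist"); cv2.imwrite("pics/w29.png",im)
uv=proj([[.475,-.23,.02]],C)[0]; print(uv)
p=fit(im,C,uv,72,th0=0.25); 
m=render(p,72,C,im.shape[:2]); cs,_=cv2.findContours(m,0,2); cv2.drawContours(im,cs,-1,(255,255,0),1); cv2.imwrite("pics/w29.png",im)
th=p[2]; g=p[:2]+.051*np.array([np.sin(th),-np.cos(th)])
go(g[0],g[1],-.027,np.degrees(th))
E
```

```text
t: 36.45
eef_pos: [0.4801, -0.2382, 0.1445]
tool_rot: [-0.0, 1.0, 0.003, -0.0]
contact_force: [0.5, -0.1, 0.9]
gripper_width: 0.502
36.45 [ 0.4801 -0.2382  0.1445] [-0.     1.     0.003 -0.   ] [ 0.5 -0.1  0.9] 0.502
[318.04989618 180.30541118]
hook L 72 bowl [ 0.4603 -0.2168] yaw deg 14.8 grip [ 0.4731 -0.2651] res 486.2 area 2107
-> (np.float64(0.47331074709011145), np.float64(-0.2661043708351357), -0.027, np.float64(14.807195990101485)) d [-0.67  2.77 17.15] turn [-0.     0.001 -0.253] rows 3
```

View pics/w29.png

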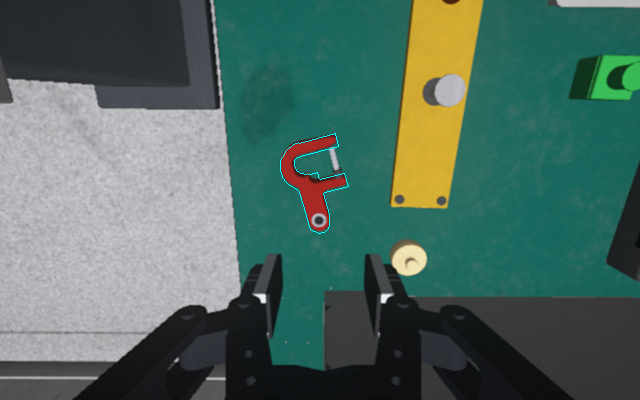

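```bash
python3 -m creep '[[[-0.7,2.8,3,0,0,-0.17,0.5],[-0.7,2.8,8,0,0,-0.253,0.5],[-0.7,2.8,12.5,0,0,-0.253,0.5],[-0.7,2.8,15.5,0,0,-0.253,0.5],[-0.7,2.8,16.8,0,0,-0.253,0.5],[-0.7,2.8,17.1,0,0,-0.253,0.5],[-0.7,2.8,17.1,0,0,-0.253,0.3],[-0.7,2.8,17.1,0,0,-0.253,0],[-0.7,2.8,17.1,0,0,-0.253,0],[-0.7,2.8,17.1,0,0,-0.253,0]]]' 70
python3 - <<'E'
from chk import *
s=np.array([.5843,-.1455]); yw=-1.66
p,hd=chk("w30",(320,200),72,0.,s,yw)
th=np.radians(yw); X=np.array([np.cos(th),np.sin(th)]); Y=np.array([-X[1],X[0]])
b=s-.06*X+.001*Y; goheld(hd,*b,th,.04)
E
```

```text
t: 37.75
eef_pos: [0.4737, -0.268, -0.0249]
tool_rot: [0.0, 0.992, 0.128, 0.001]
contact_force: [-0.7, -0.5, 7.5]
gripper_width: 0.236
37.8 [ 0.4737 -0.2679 -0.0249] [0.    0.992 0.128 0.001] [-1.4  0.1  7. ] 0.238
hook L 72 bowl [ 0.4605 -0.2153] yaw deg 14.1 grip [ 0.4727 -0.2638] res 2192.6 area 10938
held u,v mm [ 0.6 54.2] dyaw deg -0.6
stud in hook/rail frame mm 121.7 73.4
-> (np.float64(0.5227433742026397), np.float64(-0.1969705966407257), 0.04, np.float64(-1.038582221070707)) d [ 6.56 -5.61 -6.48] turn [ 0.001 -0.002  0.275] rows 2
```

View pics/w30.png

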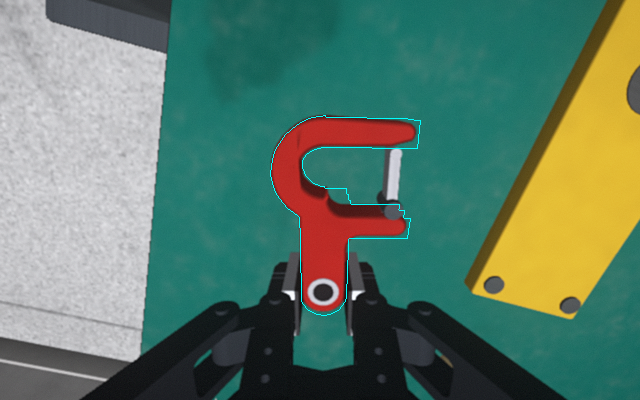

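```bash
python3 -m creep '[[[0,0,-3,0,0,0,0],[0,0,-6.5,0,0,0,0],[3.3,-2.8,-6.5,0,0,0.14,0],[6.55,-5.6,-6.5,0,0,0.285,0],[6.55,-5.6,-5,0,0,0.285,0],[6.55,-5.6,-3,0,0,0.285,0],[6.55,-5.6,-1.9,0,0,0.285,0],[6.55,-5.6,-1.6,0,0,0.285,0],[6.55,-5.6,-1.6,0,0,0.285,0]]]' 70
python3 - <<'E'
from chk import *
chk("w31",(320,200),72,.016,[.5843,-.1455],-1.66)
E
```

```text
t: 38.92
eef_pos: [0.5214, -0.1976, -0.0102]
tool_rot: [0.0, 1.0, -0.015, -0.0]
contact_force: [0.3, -0.5, -2.6]
gripper_width: 0.234
38.98 [ 0.5218 -0.1975 -0.0099] [ 0.     1.    -0.015  0.   ] [ 0.6  0.6 -1.2] 0.231
hook L 72 bowl [ 0.5236 -0.1434] yaw deg -2.4 grip [ 0.5214 -0.1934] res 2439.8 area 10906
held u,v mm [ 0.2 54.1] dyaw deg -0.8
head centre seen [ 0.5841 -0.146   0.0483] size [0.025 0.024 0.005] 2763
stud in hook/rail frame mm 60.8 -0.3
```

View pics/w31.png

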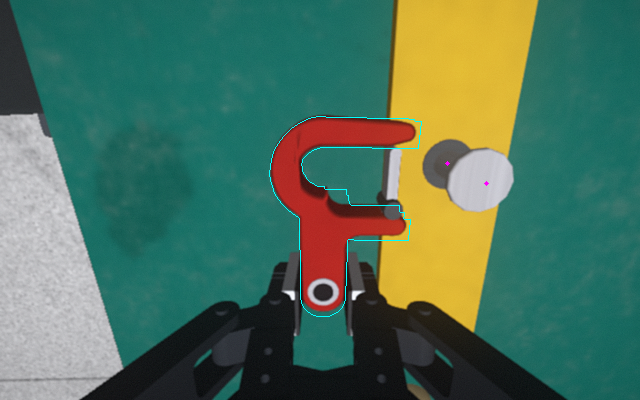

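```bash
python3 -m creep '[[[1.2,0,0,0,0,0,0],[2.2,0,0,0,0,0,0],[3,0,0,0,0,0,0],[3.7,0,0,0,0,0,0],[4.4,0,0,0,0,0,0],[5.1,0,0,0,0,0,0],[5.7,0,0,0,0,0,0],[6.2,0,0,0,0,0,0],[6.2,0,0,0,0,0,0],[6.2,0,0,0,0,0,0]]]' 70
python3 - <<'E'
from chk import *
chk("w32",(320,200),72,.016,[.5843,-.1455],-1.66)
E
```

```text
t: 40.22
eef_pos: [0.5839, -0.1977, -0.0102]
tool_rot: [-0.0, 1.0, -0.014, -0.0]
contact_force: [-0.3, 0.8, -1.8]
gripper_width: 0.241
40.27 [ 0.5837 -0.1979 -0.0102] [-0.     1.    -0.014 -0.   ] [-0.2 -1.  -2.1] 0.241
hook L 72 bowl [ 0.5861 -0.1435] yaw deg -2.4 grip [ 0.5839 -0.1935] res 3923.1 area 9343
held u,v mm [ 0.9 54.4] dyaw deg -0.9
head centre seen [ 0.5845 -0.1457  0.0485] size [0.024 0.024 0.005] 2743
stud in hook/rail frame mm -1.7 -2.1
```

View pics/w32.png

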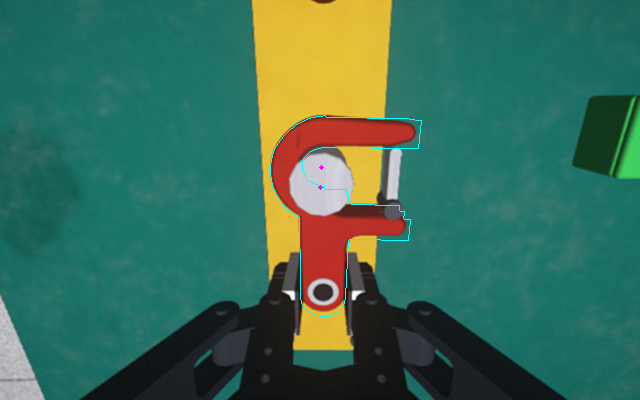

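Seated with the latch shut. Lower, release, lift, and go up to an overview.

```bash
python3 -m creep '[[[0,0,0.15,0,0,0,0],[0,0,0.28,0,0,0,0],[0,0,0.28,0,0,0,0],[0,0,0.28,0,0,0,0.2],[0,0,0.28,0,0,0,0.4],[0,0,0.28,0,0,0,0.45],[0,0,-0.5,0,0,0,0.45],[0,0,-4,0,0,0,0.45],[0,0,-8,0,0,0,0.5],[0,0,-13,0,0,0,0.5]]]' 50
python3 - <<'E'
from chk import *
p,hd=chk("w33",proj([[.584,-.17,.03]],cal("wrist"))[0],72,.012,[.5843,-.1455],-1.66)
go(.57,.05,.28,0)
E
python3 -m creep '[[[0,0,-5,0,0,0,0.5],[-1.4,-24.8,-17,0,0,-0.03,0.5],[-1.4,-24.8,-17,0,0,-0.03,0.5],[-1.4,-24.8,-17,0,0,-0.03,0.5],[-1.4,-24.8,-17,0,0,-0.03,0.5],[-1.4,-24.8,-17,0,0,-0.03,0.5],[-1.4,-24.8,-17,0,0,-0.03,0.5],[-1.4,-24.8,-17,0,0,-0.03,0.5],[-1.4,-24.8,-17,0,0,-0.03,0.5]]]' 50
python3 - <<'E'
from chk import *
st(); im,d,C=shot("wrist"); cv2.imwrite("pics/w34.png",im)
im,d,C=shot("scene"); cv2.imwrite("pics/s34.png",cv2.resize(im[100:320,150:470],None,fx=2.4,fy=2.4,interpolation=cv2.INTER_CUBIC))
im,d,C=shot("top"); cv2.imwrite("pics/t34.png",im)
E
```

```text
t: 41.52
eef_pos: [0.5832, -0.1983, 0.121]
tool_rot: [-0.0, 1.0, -0.014, -0.001]
contact_force: [1.0, -0.4, 1.0]
gripper_width: 0.505
41.58 [ 0.587  -0.2006  0.128 ] [ 0.001  1.    -0.015  0.004] [ 2.3 -2.   4.3] 0.498
hook L 72 bowl [ 0.5856 -0.1454] yaw deg -1.8 grip [ 0.584  -0.1954] res 860.9 area 2466
held u,v mm [-3.  55.1] dyaw deg -0.2
head centre seen [ 0.5846 -0.1461  0.0485] size [0.024 0.024 0.005] 682
stud in hook/rail frame mm -1.3 -0.1
-> (0.57, 0.05, 0.28, 0) d [ -2.3  -24.97 -15.26] turn [ 0.002 -0.009 -0.029] rows 5
t: 42.7
eef_pos: [0.5764, 0.0478, 0.2894]
tool_rot: [0.0, 1.0, -0.0, -0.0]
contact_force: [-0.1, -1.1, 1.2]
gripper_width: 0.5
42.7 [0.5764 0.0478 0.2894] [ 0.  1. -0. -0.] [-0.1 -1.1  1.2] 0.5
```

View pics/w33.png

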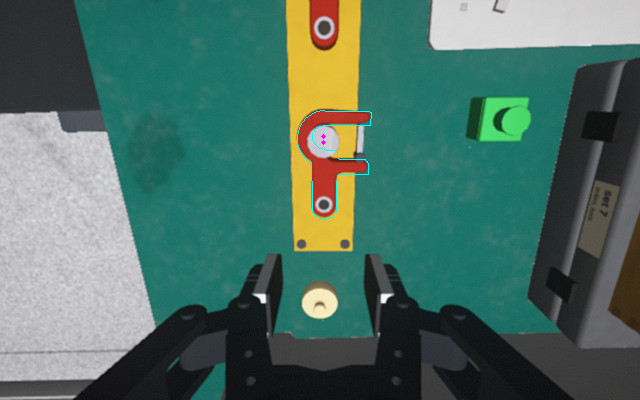

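View pics/w34.png

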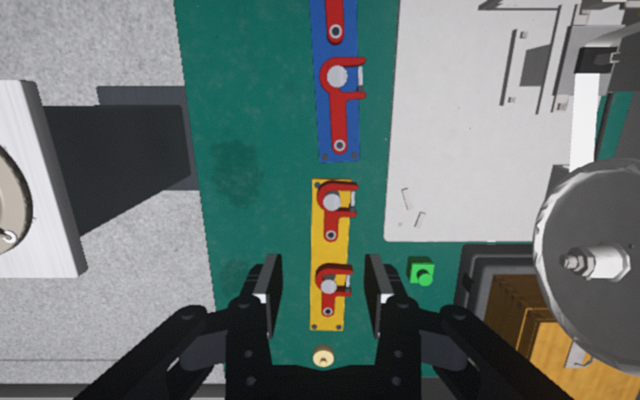

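View pics/s34.png

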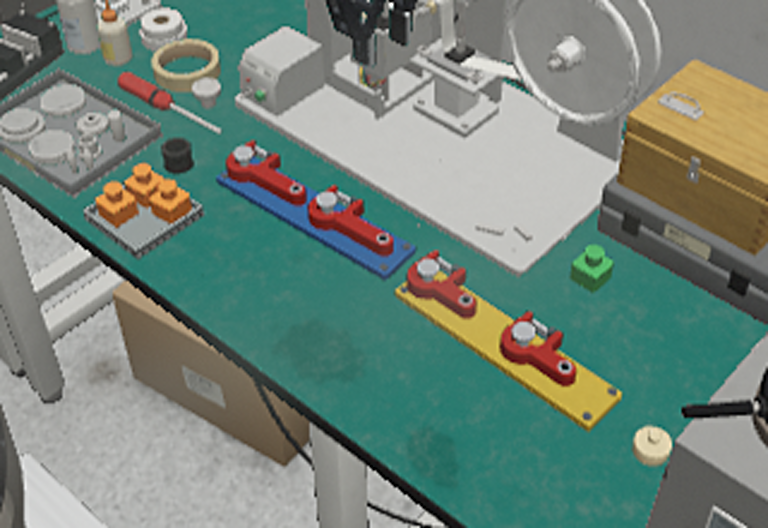

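```bash
python3 - <<'E'
from h import *
im,d,C=shot("top"); P=cloud("top",d,C)
hsv=cv2.cvtColor(im,cv2.COLOR_BGR2HSV)
st(); print(bot.hand_in())
E
```

```text
42.9 [0.5766 0.0489 0.2896] [ 0.  1.  0. -0.] [-0.7  1.  -0.4] 0.497
the job is handed in; nothing more can be done
None
```

The job is handed in at about 43 s, with all three orange caps in the grey tray and all four hooks loaded. Three caps were present at the start: two on the blue rail and one on the yellow. Both long hooks are on the blue studs and both short hooks on the yellow ones.

**Last checks:**
- **Hooks:** after each release, the camera fit put the bowl centre within about 1.5 mm of its stud. Every latch looked shut behind its stud.
- **Flatness:** I had no angle reading. I lowered each hook onto its rail before letting go, and the final pictures show all four lying flat.
- **Caps:** all three stand upright in the tray.
- **Bystanders:** the loupe and brass weight look untouched in the final scene picture, though I did not measure them. I never touched the green look-alike cap.
- **Robot:** the gripper was clear of everything at hand-in.

**What disagreed or went wrong:**
- **Tool position:** the fingertips stood about 31 to 37 mm further back along the tool than the reported position says. My first attempt on a cap closed on air above the knob. The second pinched the skirt and squared the cap up on its stud. I measured the offset and allowed for it from then on.
- **Last look at one hook:** the final wrist picture cut off the hook on the first blue stud. For that one I rely on its check after release and the final scene picture.
- **Disturbances:** I did not see a hook knocked aside or the grip slacken.

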